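Swap blanks for heat sinks in the kit fixture and latch the keeper

TASK

The black kit fixture is standing by with plain white blanking bars in it: swing its keeper bar open and move every blank to the grey tray on the right. Then load every finned heat sink lying on the bench, fins up, one to a lane in whichever lanes you like, each pushed right up against both the rear stop and the rib on its left-hand side. Only when all are in, swing the keeper shut until it drops into its detent, leaving the heat sinks home and the other things on the bench where they are.

Things in the scene. Friction and masses are not known exactly. Their poses are not given: they have to be found in the camera images.
- fixture: Black base plate fixed to the table, 170 mm (its x) by 360 mm (y), 10 mm thick; origin at the centre of its underside; x points away from the robot, y to the robot's left. A steel rear stop along the far edge, its face at x = +65 mm, top at z = 40 mm. Four steel ribs along x (x -30 to +65 mm), 8 mm wide, tops at z = 20 mm, are the left-hand (+y) side stops of four lanes, each 62 mm wide.
- lane0 (a point): Lane 1 of 4 counted from the left: where the origin of a heat sink lies that is home in this lane, its end on the rear stop and its +y side on the rib; fixture x = +10 mm, y = +111 mm, z = 10 mm (plate top). The rib's stop face is 19 mm to +y, the rear stop's 55 mm to +x. A home heat sink lies along the fixture's x.
- lane1 (a point): Lane 2 of 4 counted from the left: where the origin of a heat sink lies that is home in this lane, its end on the rear stop and its +y side on the rib; fixture x = +10 mm, y = +41 mm, z = 10 mm (plate top). The rib's stop face is 19 mm to +y, the rear stop's 55 mm to +x. A home heat sink lies along the fixture's x.
- lane2 (a point): Lane 3 of 4 counted from the left: where the origin of a heat sink lies that is home in this lane, its end on the rear stop and its +y side on the rib; fixture x = +10 mm, y = -29 mm, z = 10 mm (plate top). The rib's stop face is 19 mm to +y, the rear stop's 55 mm to +x. A home heat sink lies along the fixture's x.
- lane3 (a point): Lane 4 of 4 counted from the left: where the origin of a heat sink lies that is home in this lane, its end on the rear stop and its +y side on the rib; fixture x = +10 mm, y = -99 mm, z = 10 mm (plate top). The rib's stop face is 19 mm to +y, the rear stop's 55 mm to +x. A home heat sink lies along the fixture's x.
- keeper (a joint): Keeper bar on the robot's side, turning flat about an upright hinge. 0 = shut: it lies along the fixture's +y across the lanes' front ends, inner face 3 mm from a home heat sink; one standing out blocks it. At angle a it points along (-sin a, cos a) of the fixture, towards the robot; stop at 1.5 rad. 14 mm thick, 305 mm long, 16 to 34 mm above the table. Light friction: stays where left.
- keeper_handle (a point): Centre of the top of the keeper's upright round black grip, 18 mm in diameter, 150 mm from the hinge, top 88 mm above the table, clear to be pinched down to 45 mm above it. Over the last 0.05 rad of closing the bar's nose must be pushed past a sprung roller (about 6 to 12 N at the grip); under 0.02 rad the roller draws it to 0 and holds it; about 7 N pulls it out.
- keeper_hinge (a point): Keeper's upright hinge axis, at fixture x = -55, y = -160 mm; point 34 mm above the table.
- sink0: Finned bare aluminium heat sink, 110 mm long (its x) by 38 mm wide (y) by 32 mm high (z), fins up and running along its length, 0.25 kg or so; origin at the centre of its underside. All are alike, either end may go first, and each may be absent.
- sink1: Finned bare aluminium heat sink, 110 mm long (its x) by 38 mm wide (y) by 32 mm high (z), fins up and running along its length, 0.25 kg or so; origin at the centre of its underside. All are alike, either end may go first, and each may be absent.
- sink2: Finned bare aluminium heat sink, 110 mm long (its x) by 38 mm wide (y) by 32 mm high (z), fins up and running along its length, 0.25 kg or so; origin at the centre of its underside. All are alike, either end may go first, and each may be absent.
- blank0: Blanking bar: plain smooth white plastic block, 100 mm long (its x) by 30 mm wide (y) by 40 mm high (z), about 0.15 kg; origin at the centre of its underside. Those present start in the fixture, one to a lane, lying along the fixture's x; each may be absent.
- blank1: Blanking bar: plain smooth white plastic block, 100 mm long (its x) by 30 mm wide (y) by 40 mm high (z), about 0.15 kg; origin at the centre of its underside. Those present start in the fixture, one to a lane, lying along the fixture's x; each may be absent.
- blank2: Blanking bar: plain smooth white plastic block, 100 mm long (its x) by 30 mm wide (y) by 40 mm high (z), about 0.15 kg; origin at the centre of its underside. Those present start in the fixture, one to a lane, lying along the fixture's x; each may be absent.
- blank3: Blanking bar: plain smooth white plastic block, 100 mm long (its x) by 30 mm wide (y) by 40 mm high (z), about 0.15 kg; origin at the centre of its underside. Those present start in the fixture, one to a lane, lying along the fixture's x; each may be absent.
- blank_tray: Fixed grey open tray on the right for the blanking bars, 160 mm (x) by 250 mm (y), floor 4 mm thick, walls 4 mm thick and 25 mm high; origin at the centre of its underside. Room for three blanks side by side along x.
- screwdriver: Bystander: screwdriver lying on the table, about 200 mm long; leave it alone.
- tape_roll: Bystander: roll of clear tape lying flat, 100 mm across, 24 mm high; leave it alone.
- dust_brush: Bystander: small brush lying on the table; leave it alone.
Mind the look-alikes: they are no part of the job. Leave any blue look-alike of the sink2 alone. What is shaped like the blank3 but brown is not meant.

How it is judged:
By the outcome, as a careful person would: the job done as asked, in the order asked, and still so for the second after the job is handed in, with the robot touching nothing.
Of sink0, sink1, sink2 only 2 to 3 are there at a start; the rules pass over those that are not, and their reading is None.
Of blank0, blank1, blank2, blank3 only 2 to 3 are there at a start; the rules pass over those that are not, and their reading is None.
At some moment in a run one of sink0, sink1, sink2 may be knocked a few centimetres aside while the robot is not near it.
Once in a run the grip may slacken for a moment while it holds something.
It also fails if it takes over 210 s, if anything falls off the work surface, if the arm or the gripper's body presses on something with over 40 N, if the wrist force passes 120 N, or if a joint passes its speed limit or range.

ROBOT

A 7-joint arm with a two-finger parallel gripper is mounted at the origin on the work surface. World frame = base frame: x ahead of the robot, y to its left, z up, the work surface at z = 0. Lengths are in m, angles in rad, forces in N, time in s.
With the tool pointing down it reaches from about 0.4 to 0.875 m from the base axis. Payload 19.3 kg.
Tool frame: the origin (TCP) lies at the very end of the fingers, on their centre line; the grasp point (between the pads) lies 19 mm behind it; z points along the fingers, y is the line along which they close (so a half turn about z gives the same grasp; the last joint's range is limited). The gripper opens to 85 mm and grips with 20 to 120 N. Pads are 22 mm wide; open, the fingers measure 114 mm over their backs; the gripper's body (76 mm by 85 mm) begins 54 mm behind the grasp point. The pads swing forward as they close: fully open they stand 13 mm farther back than shut.
Start: joints at [-1.411, 0.521, -0.036, 1.599, 0.021, 1.021, -0.113], TCP at [0.142, 0.609, 0.231] pointing down, gripper open.
Joint ranges: [-2.91, 2.91], [-0.3, 2.13], [-1.5, 1.42], [0.17, 2.43], [-1.26, 4.41], [0.16, 1.93], [-2.52, 2.52]. Speed limits (rad/s): [1.89, 1.89, 2.39, 2.39, 3.01, 3.01, 3.01].

INTERFACE

Orientations are given as [roll, pitch, yaw] about the fixed x, y, z axes, in that order (R = Rz(yaw) Ry(pitch) Rx(roll)).
In Python, from workcell import observe, grab_frame, job_done gives the robot as it stands.
- The arm moves only by the tool move_arm, never from a script. Its argument "plan" is a list that holds one entry, the list of rows, each a list of 7 numbers: the shift along the tool's x, y, z each as a share of 0.02 m, from -1 to 1, then the turn, a rotation vector about the tool's x, y, z each as a share of 6 degrees, from -1 to 1, then the opening, from -1 (shut) to 1 (fully open). A call has exactly 10 rows; each row shifts and turns the commanded pose from where the row before left it, along the tool's axes as they then stand; what a row does not reach is not made up. A row lasts 1/10 s, in which the tool goes at most 50 mm and 8.59 degrees, less where a joint would pass 70% of its speed; a pose out of reach is approached as far as the arm can. A call with a number of a shift or a turn outside -1 to 1 is refused whole. A call with a gripper value outside its range is refused whole. The fingers move at their own pace and stop on an object; "grip_force" is the grip in N (left out, the last holds). Time passes only in rows, so rows that do not move let the fingers close, or fill a call up. It gives the time, the measured TCP pose, the force, the opening and the grip force at its end, in the units of the state.
- observe(): the state, without advancing time (a new reading comes with each control period).
- grab_frame(name): name is "side" or "top"; returns a dict with "color" (384x512x3 uint8, red, green, blue), "intrinsics" (3x3 intrinsics, pixels), "k1" (the pictures are not rectified: a ray, as slopes to the right and down, at radius r is drawn at 1 + k1 r^2 times it, then the intrinsics apply), "position" and "orientation" of the camera in the world. Camera axes: x right, y down, z forward; pixel columns grow to the right and rows downward; lengths in m; the calibration is good to about 2 mm. A picture is of the moment at which its call begins. There is no depth.
- job_done(): hands the job in; it is judged then, once.
The state is a dict: "clock": time; "qpos": joint angles; "qd": joint speeds; "joint_efforts": joint torques, N m; "position": TCP position; "tool_rot": TCP orientation; "force": force on the tool from outside, world axes, zero at the start; "moment": the same for the moment, N m; "grip_width": finger opening in m; "finger_force": force on a finger pad.
Only numpy, scipy, OpenCV 4.12 (cv2) and the standard library are available. Lean on these libraries where they do the work, as an engineer would, in place of code of your own. Each camera call takes 0.05 s, during which the arm holds its last target. There are 200 camera calls.

## Working session

There is one attempt and no reset: what is moved stays moved. The work goes in short steps, Python scripts to look and compute and a tool call to move; the robot and the scene stay as the last step left them, time stands still between calls to the robot, and variables do not carry over. Pictures are saved under pics/ and viewed, at most 14 in all, crops included, and the job is handed in when it is done.

Besides the shell and the picture viewer there is one more tool, called after ">>>" by a JSON object that holds its "name" and its "arguments". move_arm: Moves the arm, as the interface text tells. Shift numbers are shares of 0.02 m and turn numbers shares of 6 degrees, none past 1 either way. Its arguments: {"type":"object","properties":{"plan":{"type":"array"},"grip_force":{"type":"number"}},"required":["plan"]}

```bash
mkdir -p pics; ls; python3 - <<'E'
from workcell import observe, grab_frame
import cv2
s=observe(); print({k:(v if not hasattr(v,'round') else v) for k,v in s.items()})
for n in("top","side"):
    f=grab_frame(n); cv2.imwrite(f"pics/{n}0.png",cv2.resize(f["color"][:,:,::-1],(800,600),interpolation=cv2.INTER_CUBIC)); print(n,f["intrinsics"],f["k1"],f["position"],f["orientation"])
E
```

```text
pics
{'clock': 0.0, 'qpos': array([-1.41118853,  0.52200338, -0.03633392,  1.60001031,  0.0211764 ,
        1.02112771, -0.11277609]), 'qd': array([-0.00165956,  0.0003279 ,  0.00034706,  0.0012469 , -0.00167586,
        0.00025183, -0.00059603]), 'joint_efforts': array([ 2.64648290e-03, -9.27086449e+01,  1.98156461e+00, -3.69929123e+01,
        1.80729985e-02,  8.22419330e-03, -1.10680890e-05]), 'position': array([0.14231636, 0.6082207 , 0.23073146]), 'tool_rot': array([-3.14042951e+00,  6.13614696e-05,  2.91179218e+00]), 'force': array([-0.23931537, -0.4372054 , -0.29802013]), 'moment': array([ 0.07077513,  0.03991125, -0.01454165]), 'finger_force': 0.0, 'grip_width': 0.08488803975678147}
top [[496.38813552   0.         246.87723901]
 [  0.         496.38813552 189.00249035]
 [  0.           0.           1.        ]] 0.009234667904456236 [ 0.0969492  -0.04509034  1.77672806] [-2.93223424e+00 -2.61800492e-03 -1.52291109e+00]
side [[373.55495012   0.         257.63811254]
 [  0.         373.55495012 192.39640448]
 [  0.           0.           1.        ]] -0.10254902296534024 [ 0.10684993 -1.05585549  0.85636322] [-2.20623464  0.01515506 -0.35670992]
```

View pics/top0.png

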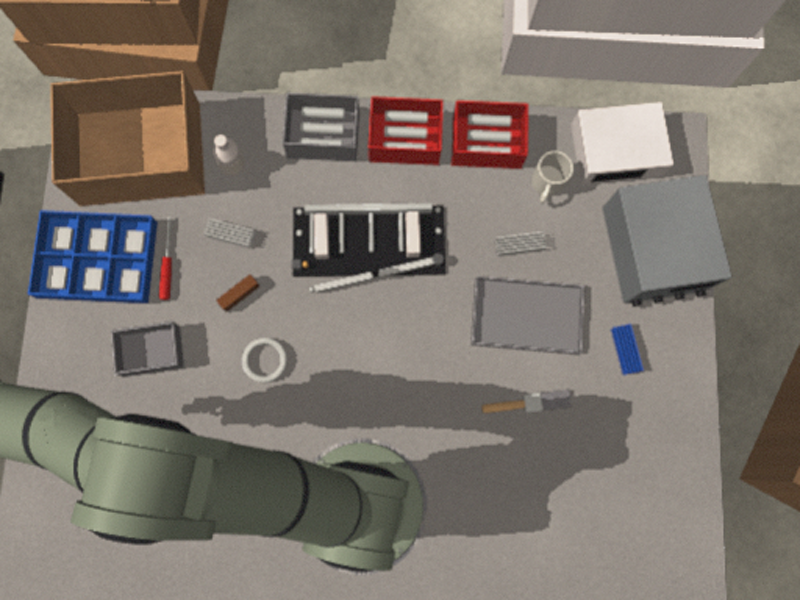

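View pics/side0.png

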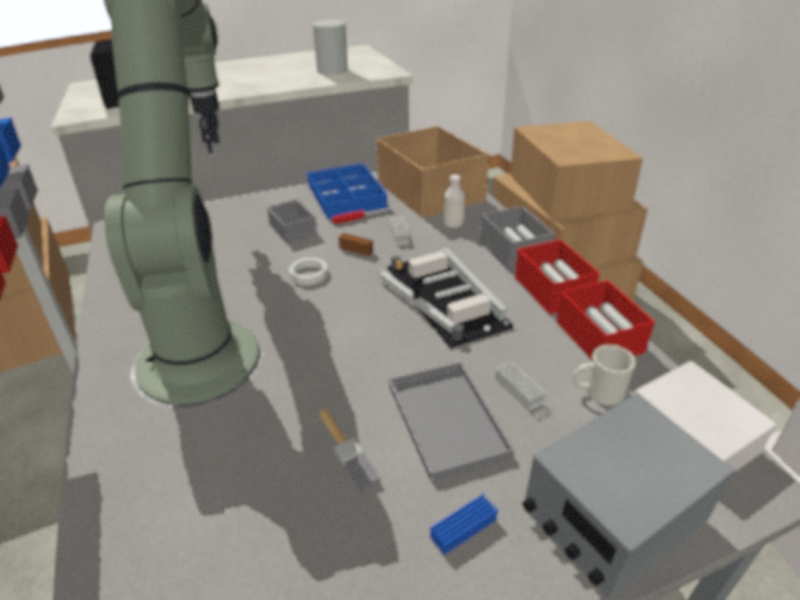

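```bash
cat > h.py <<'E'
import numpy as np, cv2
from scipy.spatial.transform import Rotation as Ro
from scipy.optimize import least_squares
from workcell import observe, grab_frame
def cam(f): return f["intrinsics"],f["k1"],np.array(f["position"]),Ro.from_euler('xyz',f["orientation"]).as_matrix()
def proj(f,P):
    K,k,p,R=cam(f); c=(np.atleast_2d(P)-p)@R; s=c[:,:2]/c[:,2:]; r2=(s**2).sum(1,keepdims=True)
    return s*(1+k*r2)*[K[0,0],K[1,1]]+K[:2,2]
def unproj(f,uv,z):
    K,k,p,R=cam(f); out=[]
    for q in np.atleast_2d(uv).astype(float):
        d=(q-K[:2,2])/[K[0,0],K[1,1]]; s=d.copy()
        for _ in range(20): s=d/(1+k*(s@s))
        v=R@np.r_[s,1]; out.append(p+v*(z-p[2])/v[2])
    return np.array(out)
def crop(f,x0,y0,x1,y1,sc,name):
    cv2.imwrite(name,cv2.resize(f["color"][y0:y1,x0:x1,::-1],None,fx=sc,fy=sc,interpolation=cv2.INTER_CUBIC))
def tri(fs,uvs):
    x0=unproj(fs[0],uvs[0],0.02)[0]
    return least_squares(lambda X:np.concatenate([(proj(f,X)[0]-u) for f,u in zip(fs,uvs)]),x0)
E
python3 - <<'E'
from h import *
t=grab_frame("top");s=grab_frame("side")
# save frames
import pickle; pickle.dump((t,s),open('f0.pkl','wb'))
crop(t,125,125,365,235,3.3,"pics/tc.png")
crop(s,235,130,365,260,4.6,"pics/sc.png")
E
```

```text
(no output)
```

View pics/tc.png

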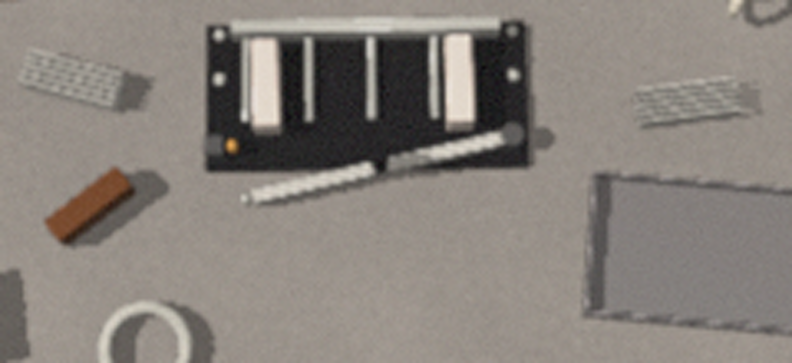

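View pics/sc.png

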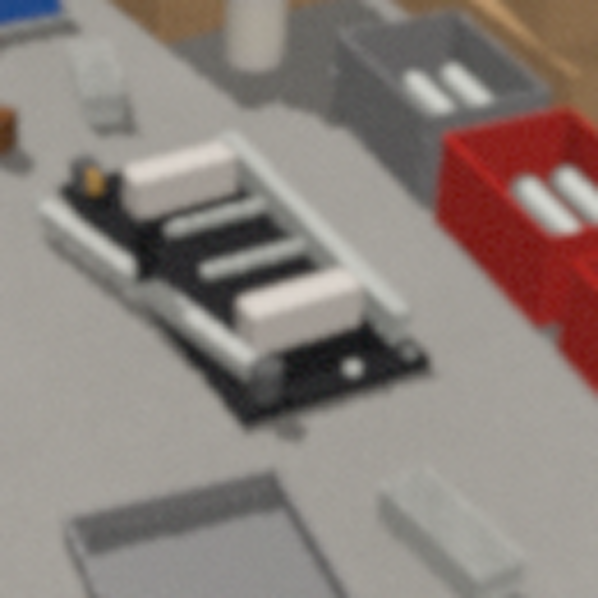

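```bash
cat > m.py <<'E'
from h import *
import pickle; t,s=pickle.load(open('f0.pkl','rb'))
T=lambda a:np.array(a,float)/3.3+125-.35; S=lambda a:np.array(a,float)/4.6+[235,130]-.4
def fit(name,obs,x0,free_h=False):
    # obs: list (frame, local xyz, uv); params x,y,yaw,(top z)
    def res(p):
        c,n=np.cos(p[2]),np.sin(p[2]); r=[]
        for f,l,uv in obs:
            z=p[3] if len(p)>3 else l[2]
            r.append(proj(f,[p[0]+c*l[0]-n*l[1],p[1]+n*l[0]+c*l[1],z])[0]-uv)
        return np.concatenate(r)
    o=least_squares(res,x0); print(name,np.round(o.x,4),'res px',np.round(np.abs(o.fun).max(),1),np.round(o.fun,1)); return o.x
F=fit('fixture',[(t,(.085,.18,.01),T((207,25))),(t,(.085,-.18,.01),T((527,23))),(t,(-.085,-.18,.01),T((529,168))),(t,(-.085,.18,.01),T((206,170))),
 (s,(-.085,-.18,.01),S((246,420))),(s,(.085,-.18,.01),S((430,363)))],[.6,0,0])
def box(L,W,z): return [(a*L/2,b*W/2,z) for a,b in((1,1),(1,-1),(-1,-1),(-1,1))]
b=box(.1,.03,.05)
fit('blankL',[(t,l,T(u)) for l,u in zip(b,[(249,38),(278,38),(281,126),(252,126)])]+[(s,l,S(u)) for l,u in zip(b,[(226,143),(240,158),(137,187),(122,172)])],[.6,.1,0,.05])
fit('blankR',[(t,l,T(u)) for l,u in zip(b,[(445,34),(472,34),(474,122),(447,122)])]+[(s,l,S(u)) for l,u in zip(b,[(345,268),(362,288),(248,320),(238,300)])],[.6,-.1,0,.05])
b=box(.11,.038,.032)
fit('sinkA',[(t,l,T(u)) for l,u in zip(b,[(126,70),(113,107),(19,84),(33,46)])],[.6,.3,-1.8])
fit('sinkAh',[(t,l,T(u)) for l,u in zip(b,[(126,70),(113,107),(19,84),(33,46)])]+[(s,l,S(u)) for l,u in zip(b,[(126,98),(82,104),(70,45),(110,38)])],[.6,.3,-1.8,.03])
fit('sinkB',[(t,l,T(u)) for l,u in zip(b,[(740,77),(746,110),(638,125),(633,91)])],[.6,-.3,-1.5])
fit('sinkBh',[(t,l,T(u)) for l,u in zip(b,[(740,77),(746,110),(638,125),(633,91)])]+[(s,l,S(u)) for l,u in zip(b,[(524,558),(474,583),(380,497),(428,470)])],[.6,-.3,-1.5,.03])
fit('tray',[(t,l,np.array(u)/1.5625-.2) for l,u in zip(box(.16,.25,.025),[(476,277),(586,285),(582,353),(471,346)])],[.5,-.4,0])
c,n=np.cos(F[2]),np.sin(F[2]); R=np.array([[c,-n],[n,c]])
w=lambda p:R@p+F[:2]
for i,y in enumerate((.111,.041,-.029,-.099)): print('lane',i,w([.01,y]))
print('hinge',w([-.055,-.16]),unproj(t,T((511,132)),.04))
tip=unproj(t,T((246,199)),.034)[0]; d=R.T@(tip[:2]-w([-.055,-.16])); a=np.arctan2(-d[0],d[1]); print('tip',tip,'angle',a,np.hypot(*d))
h=w(np.array([-.055,-.16])+.15*np.array([-np.sin(a),np.cos(a)])); print('handle',h,'px crop',(proj(t,[*h,.088])[0]+.35-125)*3.3,(proj(t,[*h,.034])[0]+.35-125)*3.3)
E
python3 m.py
```

```text
fixture [0.6043 0.0146 0.0604] res px 1.4 [ 0.2 -0.2 -0.2 -0.7  0.5 -0.3 -0.1  0.2 -1.4  0.4  0.5 -0.3]
blankL [0.6045 0.1266 0.0888 0.0456] res px 0.8 [ 0.5  0.  -0.1 -0.3 -0.3 -0.5  0.2 -0.1 -0.8  0.1 -0.3  0.3  0.1  0.1
  0.  -0.3]
blankR [ 0.6177 -0.0863  0.0564  0.0479] res px 0.9 [ 0.   0.2  0.1  0.1 -0.  -0.  -0.2  0.  -0.1 -0.   0.4  0.   0.8  0.1
 -0.9 -0.2]
sinkA [ 0.6031  0.3411 -1.7829] res px 1.1 [-0.2  0.9  0.7 -0.6  0.3 -1.1 -0.8  0.8]
sinkAh [ 0.6042  0.3417 -1.7885  0.0291] res px 1.3 [-0.2  1.   0.6 -0.6  0.4 -1.3 -0.7  0.7 -0.5 -0.3  0.5 -0.9  0.1  0.2
 -0.5  1. ]
sinkB [ 0.6087 -0.3415 -1.3895] res px 1.5 [-1.4  0.3 -1.4  0.3  1.5 -0.4  1.3 -0.1]
sinkBh [ 0.6103 -0.3421 -1.4034  0.0288] res px 1.9 [-1.3  0.3 -1.4  0.3  1.5 -0.8  1.4 -0.5 -0.1  1.4  1.2  0.6 -0.3 -1.9
 -1.5 -0.2]
tray [ 0.4395 -0.3613 -0.031 ] res px 1.2 [ 0.2 -0.  -1.2  0.2  0.2  0.5  0.9 -0.6]
lane 0 [0.60762113 0.12600753]
lane 1 [0.61184613 0.05613515]
lane 2 [ 0.61607114 -0.01373723]
lane 3 [ 0.62029614 -0.08360961]
hinge [ 0.55909644 -0.14842161] [[ 0.56135574 -0.14544657  0.04      ]]
tip [0.47358881 0.1399663  0.034     ] angle 0.22785073292890853 0.30079750975074804
handle [ 0.51645598 -0.00460996] px crop [380.01665906 155.08940063] [380.57525939 167.03616092]
```

>>> {"name": "move_arm", "arguments": {"plan": [[[-1,-1,0,0,0,0,1],[-1,-1,0,0,0,0,1],[-1,-1,0,0,0,0,1],[-1,-1,0,0,0,0,1],[-1,-1,0,0,0,0,1],[-1,-1,0,0,0,0,1],[-1,-1,0,0,0,0,1],[-1,-1,0,0,0,0,1],[-1,-1,0,0,0,0,1],[-1,-1,0,0,0,0,1]]], "grip_force": 30}}

```text
clock: 1.2
position: [0.292, 0.3672, 0.2313]
tool_rot: [3.142, 0.0, 2.912]
force: [1.2, 0.5, -0.7]
grip_width: 0.0852
finger_force: 0.0
```

>>> {"name": "move_arm", "arguments": {"plan": [[[-1,-1,0,0,0,0,1],[-1,-1,0,0,0,0,1],[-1,-1,0,0,0,0,1],[-1,-1,0,0,0,0,1],[-1,-1,0,0,0,0,1],[-1,-1,0,0,0,0,1],[-1,-1,0,0,0,0,1],[-1,-1,0,0,0,0,1],[-1,-1,0,0,0,0,1],[-1,-1,0,0,0,0,1]]]}}

```text
clock: 2.2
position: [0.4412, 0.1269, 0.2314]
tool_rot: [3.142, 0.0, 2.912]
force: [0.4, 0.0, -0.6]
grip_width: 0.0853
finger_force: 0.0
```

>>> {"name": "move_arm", "arguments": {"plan": [[[-0.9,-1,0,0,0,0,1],[-0.9,-1,0,0,0,0,1],[-0.9,-1,0,0,0,0,1],[-0.9,-1,0,0,0,0,1],[-0.9,-1,0,0,0,0,1],[-0.7,-0.6,0,0,0,0.5,1],[0,0,0,0,0,1,1],[0,0,0,0,0,1,1],[0,0,0,0,0,1,1],[0,0,0,0,0,1,1]]]}}

```text
clock: 3.2
position: [0.5166, -0.0045, 0.2312]
tool_rot: [-3.142, -0.0, 2.434]
force: [0.2, -0.1, -0.1]
grip_width: 0.0856
finger_force: 0.0
```

```bash
cat > go.py <<'E'
# usage: go.py x y z [yaw]  -> shares needed in tool axes at the present yaw, then turn shares about tool z
import sys; from h import *
s=observe(); p=s['position']; R=Ro.from_euler('xyz',s['tool_rot'])
a=[float(v) for v in sys.argv[1:]]
print('t',round(s['clock'],2),'pos',p.round(4),'rpy',s['tool_rot'].round(4),'q',np.round(s['qpos'],2),'F',s['force'].round(1),'w',round(s['grip_width'],4),'ff',round(s['finger_force'],1))
if len(a)>3:
    T=Ro.from_euler('xyz',[np.pi,0,a[3]]); print('turn shares',np.round(np.degrees((R.inv()*T).as_rotvec())/6,2))
    print('shift shares in target axes',np.round(T.inv().apply(np.array(a[:3])-p)/.02,2))
if len(a)>2: print('shift shares now',np.round(R.inv().apply(np.array(a[:3])-p)/.02,2))
E
python3 go.py 0.5165 -0.0046 0.10 1.859
python3 - <<'E'
from h import *
t=grab_frame("top");s=grab_frame("side")
a=np.hstack([t["color"],s["color"]]); cv2.imwrite("pics/w1.png",cv2.resize(a[:,:,::-1],(800,300),interpolation=cv2.INTER_AREA))
E
```

```text
t 3.2 pos [ 0.5166 -0.0045  0.2312] rpy [-3.1416e+00 -2.0000e-04  2.4339e+00] q [-0.37  0.37  0.34  1.9  -0.15  0.9   0.91] F [ 0.2 -0.1 -0.1] w 0.0856 ff 0.0
turn shares [-0.   -0.    5.49]
shift shares in target axes [-0.   -0.01  6.56]
shift shares now [-0.   -0.01  6.56]
```

View pics/w1.png

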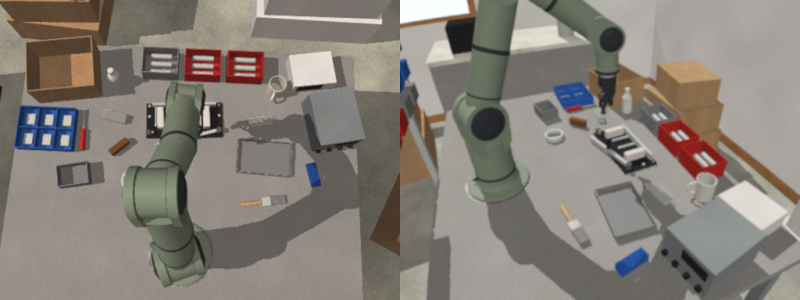

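>>> {"name": "move_arm", "arguments": {"plan": [[[0,0,0.4,0,0,0.9,1],[0,0,0.6,0,0,0.9,1],[0,0,0.8,0,0,0.9,1],[0,0,1,0,0,0.9,1],[0,0,1,0,0,0.9,1],[0,0,1,0,0,1,1],[0,0,1,0,0,0,1],[0,0,1,0,0,0,1],[0,0,1,0,0,0,1],[0,0,1,0,0,0,1]]]}}

```text
clock: 4.3
position: [0.5166, -0.0044, 0.0544]
tool_rot: [3.142, -0.0, 1.867]
force: [0.2, 0.2, 1.0]
grip_width: 0.0855
finger_force: 0.0
```

>>> {"name": "move_arm", "arguments": {"plan": [[[0,0,0,0,0,0,-1],[0,0,0,0,0,0,-1],[0,0,0,0,0,0,-1],[0,0,0,0,0,0,-1],[0,0,0,0,0,0,-1],[0,0,0,0,0,0,-1],[0,0,0,0,0,0,-1],[0,0,0,0,0,0,-1],[0,0,0,0,0,0,-1],[0,0,0,0,0,0,-1]]], "grip_force": 20}}

```text
clock: 5.3
position: [0.517, -0.0046, 0.056]
tool_rot: [3.14, 0.0, 1.865]
force: [-0.9, 0.4, 9.0]
grip_width: 0.0174
finger_force: 21.8
```

```bash
python3 go.py; python3 - <<'E'
# keeper arc, tool yaw turning with it: per-row tool shifts, 7.2deg? use 0.9 share = 5.4 deg per row
import numpy as np
r=.15; d=np.radians(5.4)
# tool y is along -(tangent) ; chord of d: in start-of-row axes
print('tool y share',-r*np.sin(d)/.02,'radial',r*(1-np.cos(d))/.02)
E
```

```text
t 5.3 pos [ 0.517  -0.0046  0.056 ] rpy [3.1403 0.     1.8648] q [-0.35  0.65  0.33  2.02 -0.41  0.52  0.57] F [-0.9  0.4  9. ] w 0.0174 ff 21.8
tool y share -0.7058123498888574 radial 0.03328526547690003
```

>>> {"name": "move_arm", "arguments": {"plan": [[[0,-0.7,0,0,0,-0.9,-1],[0,-0.7,0,0,0,-0.9,-1],[-0.05,-0.7,0,0,0,-0.9,-1],[-0.05,-0.7,0,0,0,-0.9,-1],[-0.05,-0.7,0,0,0,-0.9,-1],[-0.03,-0.7,0,0,0,-0.9,-1],[-0.03,-0.7,0,0,0,-0.9,-1],[-0.03,-0.7,0,0,0,-0.9,-1],[-0.03,-0.7,0,0,0,-0.9,-1],[-0.03,-0.7,0,0,0,-0.9,-1]]]}}

```text
clock: 6.3
position: [0.4194, -0.0984, 0.056]
tool_rot: [3.141, 0.002, 2.811]
force: [2.5, -0.8, 7.8]
grip_width: 0.0173
finger_force: 21.8
```

```bash
python3 go.py .6045 .1266 .19 3.2
```

```text
t 6.3 pos [ 0.4194 -0.0984  0.056 ] rpy [3.1413e+00 2.0000e-03 2.8107e+00] q [ 0.06  0.54  0.05  2.23 -0.06  0.37  1.4 ] F [ 2.5 -0.8  7.8] w 0.0173 ff 21.8
turn shares [-0.    0.02 -3.72]
shift shares in target axes [-9.9  10.69 -6.7 ]
shift shares now [-5.11 13.65 -6.69]
```

>>> {"name": "move_arm", "arguments": {"plan": [[[0,0,0,0,0,0,1],[0,0,0,0,0,0,1],[0,0,0,0,0,0,1],[0,0,-0.6,0,0,0,1],[0,0,-1,0,0,0,1],[0,0,-1,0,0,0,1],[0,0,-1,0,0,0,1],[0,0,-1,0,0,-0.9,1],[0,0,-1,0,0,-0.9,1],[0,0,-0.7,0,0,-1,1]]]}}

```text
clock: 7.3
position: [0.4193, -0.097, 0.1825]
tool_rot: [-3.142, 0.001, 3.104]
force: [-0.3, 0.5, -0.4]
grip_width: 0.0855
finger_force: 0.0
```

```bash
python3 go.py .6177 -.0863 .19 3.198
```

```text
t 7.3 pos [ 0.4193 -0.097   0.1825] rpy [-3.1416e+00  9.0000e-04  3.1042e+00] q [ 0.08  0.29  0.01  2.14 -0.    0.71  1.63] F [-0.3  0.5 -0.4] w 0.0855 ff 0.0
turn shares [-0.    0.01 -0.9 ]
shift shares in target axes [-9.93 -0.02 -0.37]
shift shares now [-9.89  0.91 -0.36]
```

>>> {"name": "move_arm", "arguments": {"plan": [[[0,0,0,0,0,-0.9,1],[-1,0,0,0,0,0,1],[-1,0,0,0,0,0,1],[-1,0,0,0,0,0,1],[-1,0,0,0,0,0,1],[-1,0,0,0,0,0,1],[-1,0,0,0,0,0,1],[-1,0,0,0,0,0,1],[-1,0,0,0,0,0,1],[-1,0,0,0,0,0,1]]]}}

```text
clock: 8.3
position: [0.5995, -0.0871, 0.1811]
tool_rot: [3.141, -0.0, -3.089]
force: [-0.2, -0.1, 0.5]
grip_width: 0.0854
finger_force: 0.0
```

>>> {"name": "move_arm", "arguments": {"plan": [[[-0.9,0,0,0,0,0,1],[0,0,0.8,0,0,0,1],[0,0,1,0,0,0,1],[0,0,1,0,0,0,1],[0,0,1,0,0,0,1],[0,0,1,0,0,0,1],[0,0,1,0,0,0,1],[0,0,1,0,0,0,1],[0,0,1,0,0,0,1],[0,0,0,0,0,0,1]]]}}

```text
clock: 9.3
position: [0.6152, -0.0861, 0.0229]
tool_rot: [3.141, -0.004, -3.088]
force: [-0.9, 0.0, 0.1]
grip_width: 0.0853
finger_force: 0.0
```

>>> {"name": "move_arm", "arguments": {"plan": [[[0,0,0,0,0,0,-1],[0,0,0,0,0,0,-1],[0,0,0,0,0,0,-1],[0,0,0,0,0,0,-1],[0,0,0,0,0,0,-1],[0,0,0,0,0,0,-1],[0,0,0,0,0,0,-1],[0,0,0,0,0,0,-1],[0,0,0,0,0,0,-1],[0,0,0,0,0,0,-1]]], "grip_force": 40}}

```text
clock: 10.3
position: [0.6171, -0.0873, 0.0263]
tool_rot: [-3.141, 0.001, -3.089]
force: [-1.9, 0.5, 8.2]
grip_width: 0.0296
finger_force: 39.7
```

```bash
python3 go.py .4395 -.30 .15 3.11
```

```text
t 10.3 pos [ 0.6171 -0.0873  0.0263] rpy [-3.1415e+00  1.2000e-03 -3.0887e+00] q [ 0.05  0.78 -0.01  1.73  0.01  0.62  1.66] F [-1.9  0.5  8.2] w 0.0296 ff 39.7
turn shares [-0.    0.01  0.81]
shift shares in target axes [  8.54 -10.91  -6.19]
shift shares now [  9.42 -10.15  -6.2 ]
```

>>> {"name": "move_arm", "arguments": {"plan": [[[0,0,-0.5,0,0,0,-1],[0,0,-1,0,0,0,-1],[0,0,-1,0,0,0,-1],[0,0,-1,0,0,0,-1],[0,0,-1,0,0,0,-1],[0,0,-1,0,0,0,-1],[0.6,-1,-0.5,0,0,0,-1],[0.6,-1,0,0,0,0,-1],[0.6,-1,0,0,0,0,-1],[0.6,-1,0,0,0,0,-1]]]}}

```text
clock: 11.3
position: [0.5724, -0.1705, 0.1462]
tool_rot: [-3.141, 0.001, -3.089]
force: [0.5, -0.5, -2.2]
grip_width: 0.0293
finger_force: 40.1
```

>>> {"name": "move_arm", "arguments": {"plan": [[[0.6,-1,0,0,0,0,-1],[0.6,-1,0,0,0,0,-1],[0.6,-1,0,0,0,0,-1],[0.6,-1,0,0,0,0,-1],[0.6,-1,0,0,0,0,-1],[0.6,-1,0,0,0,0,-1],[0.6,-1,0,0,0,0,-1],[0.6,-1,0,0,0,0,-1],[0.6,-1,0,0,0,0,-1],[0.6,-1,0,0,0,0,-1]]]}}

```text
clock: 12.3
position: [0.4631, -0.3767, 0.1461]
tool_rot: [-3.141, 0.0, -3.089]
force: [-0.0, -0.1, -2.2]
grip_width: 0.0292
finger_force: 40.1
```

>>> {"name": "move_arm", "arguments": {"plan": [[[0.6,-1,0,0,0,0,-1],[0.6,-0.7,0,0,0,0,-1],[0.2,0,0,0,0,0.8,-1],[0,0,0,0,0,0,-1],[0,0,0,0,0,0,-1],[0,0,0,0,0,0,-1],[0,0,0,0,0,0,-1],[0,0,0,0,0,0,-1],[0,0,0,0,0,0,-1],[0,0,0,0,0,0,-1]]]}}

```text
clock: 13.3
position: [0.4376, -0.4112, 0.1453]
tool_rot: [3.142, -0.0, 3.111]
force: [-0.6, -0.3, -1.3]
grip_width: 0.0296
finger_force: 40.2
```

```bash
python3 go.py .438 -.411 .0205 3.11;  python3 - <<'E'
from h import *
t=grab_frame("top"); s=grab_frame("side")
a=np.hstack([t["color"][110:300,100:400],s["color"][120:310,212:512]]); cv2.imwrite("pics/w2.png",cv2.resize(a[:,:,::-1],(800,253),interpolation=cv2.INTER_AREA))
E
```

```text
t 13.3 pos [ 0.4376 -0.4112  0.1453] rpy [ 3.1416 -0.      3.1111] q [ 0.64  0.58  0.02  1.75 -0.02  0.81  2.21] F [-0.6 -0.3 -1.3] w 0.0296 ff 40.2
turn shares [ 0.   -0.    0.01]
shift shares in target axes [-0.02  0.01  6.24]
shift shares now [-0.02  0.01  6.24]
```

View pics/w2.png

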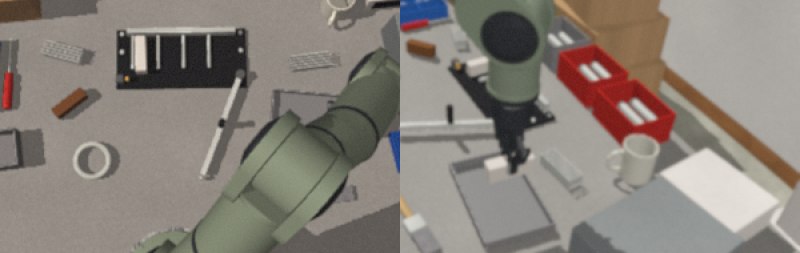

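>>> {"name": "move_arm", "arguments": {"plan": [[[0,0,1,0,0,0,-1],[0,0,1,0,0,0,-1],[0,0,1,0,0,0,-1],[0,0,1,0,0,0,-1],[0,0,1,0,0,0,-1],[0,0,0.7,0,0,0,-1],[0,0,0.3,0,0,0,-1],[0,0,0.2,0,0,0,-1],[0,0,0,0,0,0,-1],[0,0,0,0,0,0,0.2]]]}}

```text
clock: 14.4
position: [0.4379, -0.4115, 0.022]
tool_rot: [-3.141, 0.001, 3.111]
force: [0.2, 0.4, 0.9]
grip_width: 0.0423
finger_force: 0.0
```

>>> {"name": "move_arm", "arguments": {"plan": [[[0,0,0,0,0,0,0.5],[0,0,0,0,0,0,0.6],[0,0,0,0,0,0,0.6],[0,0,-0.7,0,0,0,0.6],[0,0,-1,0,0,0,0.6],[0,0,-1,0,0,0,1],[0,0,-1,0,0,0,1],[0,0,-1,0,0,0,1],[0,0,-1,0,0,0,1],[0,0,-1,0,0,0,1]]]}}

```text
clock: 15.4
position: [0.4375, -0.4112, 0.1573]
tool_rot: [-3.141, 0.001, 3.111]
force: [-0.3, 0.7, 0.1]
grip_width: 0.0854
finger_force: 0.0
```

```bash
python3 go.py .6045 .1266 .16 3.215
```

```text
t 15.4 pos [ 0.4375 -0.4112  0.1573] rpy [-3.1411e+00  7.0000e-04  3.1107e+00] q [ 0.64  0.57  0.02  1.74 -0.02  0.84  2.21] F [-0.3  0.7  0.1] w 0.0854 ff 0.0
turn shares [-0.    0.01 -1.  ]
shift shares in target axes [-10.3   26.21  -0.13]
shift shares now [-7.52 27.14 -0.14]
```

>>> {"name": "move_arm", "arguments": {"plan": [[[-0.3,1,0,0,0,0,1],[-0.3,1,0,0,0,0,1],[-0.3,1,0,0,0,0,1],[-0.3,1,0,0,0,0,1],[-0.3,1,0,0,0,0,1],[-0.3,1,0,0,0,0,1],[-0.3,1,0,0,0,0,1],[-0.3,1,0,0,0,0,1],[-0.3,1,0,0,0,0,1],[-0.3,1,0,0,0,0,1]]]}}

```text
clock: 16.4
position: [0.5039, -0.2124, 0.1564]
tool_rot: [-3.141, 0.001, 3.111]
force: [0.1, -0.7, 0.4]
grip_width: 0.0856
finger_force: 0.0
```

>>> {"name": "move_arm", "arguments": {"plan": [[[-0.3,1,0,0,0,0,1],[-0.3,1,0,0,0,0,1],[-0.3,1,0,0,0,0,1],[-0.3,1,0,0,0,0,1],[-0.3,1,0,0,0,0,1],[-0.3,1,0,0,0,0,1],[-0.3,1,0,0,0,0,1],[-0.3,1,0,0,0,0,1],[-0.3,1,0,0,0,0,1],[-0.3,1,0,0,0,0,1]]]}}

```text
clock: 17.4
position: [0.5701, -0.0143, 0.1564]
tool_rot: [3.142, 0.001, 3.111]
force: [-0.7, 0.3, 0.1]
grip_width: 0.0851
finger_force: 0.0
```

>>> {"name": "move_arm", "arguments": {"plan": [[[-0.3,1,0,0,0,0,1],[-0.3,1,0,0,0,0,1],[-0.3,1,0,0,0,0,1],[-0.3,1,0,0,0,0,1],[-0.3,1,0,0,0,0,1],[0,1,0,0,0,0,1],[0,1,0,0,0,0,1],[0,0.1,0,0,0,-1,1],[0,0,0,0,0,0,1],[0,0,0,0,0,0,1]]]}}

```text
clock: 18.4
position: [0.6043, 0.1254, 0.1557]
tool_rot: [-3.141, 0.0, -3.071]
force: [0.3, -0.3, 0.2]
grip_width: 0.0855
finger_force: 0.0
```

```bash
python3 go.py .6045 .1266 .0235 3.215; python3 - <<'E'
from h import *
t=grab_frame("top"); s=grab_frame("side")
import pickle; pickle.dump((t,s),open('f1.pkl','wb'))
# check sinks/tray change vs f0
t0,s0=pickle.load(open('f0.pkl','rb'))
for n,r in dict(A=(125,135,165,160),B=(312,140,360,170)).items():
    x0,y0,x1,y1=r; print(n,np.abs(t['color'][y0:y1,x0:x1].astype(int)-t0['color'][y0:y1,x0:x1]).mean())
crop(t,280,130,400,240,5,"pics/t3.png")
E
```

```text
t 18.4 pos [0.6043 0.1254 0.1557] rpy [-3.1414e+00  3.0000e-04 -3.0710e+00] q [-0.28  0.59 -0.04  1.69  0.03  0.86  1.32] F [ 0.3 -0.3  0.2] w 0.0855 ff 0.0
turn shares [-0.    0.   -0.03]
shift shares in target axes [-0.01  0.06  6.61]
shift shares now [-0.01  0.06  6.61]
A 2.028
B 35.077777777777776
```

View pics/t3.png

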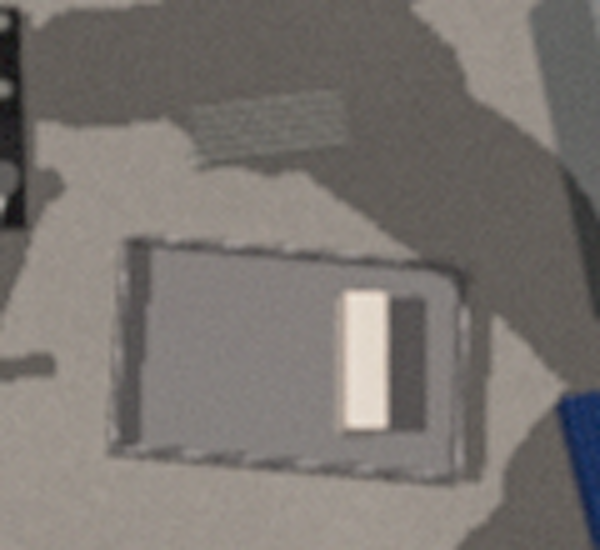

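>>> {"name": "move_arm", "arguments": {"plan": [[[0,0,1,0,0,0,1],[0,0,1,0,0,0,1],[0,0,1,0,0,0,1],[0,0,1,0,0,0,1],[0,0,1,0,0,0,1],[0,0,1,0,0,0,1],[0,0,0.6,0,0,0,1],[0,0,0,0,0,0,1],[0,0,0,0,0,0,-1],[0,0,0,0,0,0,-1]]]}}

```text
clock: 19.5
position: [0.6048, 0.1259, 0.0244]
tool_rot: [3.141, 0.001, -3.068]
force: [-0.4, -0.2, 0.8]
grip_width: 0.0589
finger_force: 0.0
```

>>> {"name": "move_arm", "arguments": {"plan": [[[0,0,0,0,0,0,-1],[0,0,0,0,0,0,-1],[0,0,0,0,0,0,-1],[0,0,0,0,0,0,-1],[0,0,0,0,0,0,-1],[0,0,0,0,0,0,-1],[0,0,0,0,0,0,-1],[0,0,0,0,0,0,-1],[0,0,-0.5,0,0,0,-1],[0,0,-1,0,0,0,-1]]]}}

```text
clock: 20.5
position: [0.6033, 0.1257, 0.0531]
tool_rot: [-3.141, -0.002, -3.068]
force: [-0.3, 0.2, -0.0]
grip_width: 0.0296
finger_force: 39.7
```

>>> {"name": "move_arm", "arguments": {"plan": [[[0,0,-1,0,0,0,-1],[0,0,-1,0,0,0,-1],[0,0,-1,0,0,0,-1],[0,0,-1,0,0,0,-1],[0,0,-1,0,0,0,-1],[0,0,0,0,0,1,-1],[0.2,-1,0,0,0,0,-1],[0.2,-1,0,0,0,0,-1],[0.2,-1,0,0,0,0,-1],[0.2,-1,0,0,0,0,-1]]]}}

```text
clock: 21.5
position: [0.585, 0.044, 0.1534]
tool_rot: [-3.141, -0.0, 3.111]
force: [-0.1, 0.1, -1.4]
grip_width: 0.0295
finger_force: 39.8
```

```bash
python3 go.py .441 -.311 .15 3.11
```

```text
t 21.5 pos [0.585  0.044  0.1534] rpy [-3.1410e+00 -4.0000e-04  3.1109e+00] q [-0.17  0.55 -0.01  1.78  0.01  0.81  1.36] F [-0.1  0.1 -1.4] w 0.0295 ff 39.8
turn shares [-0.01 -0.    0.01]
shift shares in target axes [  6.63 -17.97   0.17]
shift shares now [  6.65 -17.96   0.18]
```

>>> {"name": "move_arm", "arguments": {"plan": [[[0.4,-1,0,0,0,0,-1],[0.4,-1,0,0,0,0,-1],[0.4,-1,0,0,0,0,-1],[0.4,-1,0,0,0,0,-1],[0.4,-1,0,0,0,0,-1],[0.4,-1,0,0,0,0,-1],[0.4,-1,0,0,0,0,-1],[0.4,-1,0,0,0,0,-1],[0.4,-1,0,0,0,0,-1],[0.4,-1,0,0,0,0,-1]]]}}

```text
clock: 22.5
position: [0.4981, -0.153, 0.1534]
tool_rot: [-3.141, -0.001, 3.111]
force: [-1.7, -0.6, -1.6]
grip_width: 0.0294
finger_force: 39.8
```

>>> {"name": "move_arm", "arguments": {"plan": [[[0.4,-1,0,0,0,0,-1],[0.4,-1,0,0,0,0,-1],[0.4,-1,0,0,0,0,-1],[0.4,-1,0,0,0,0,-1],[0.4,-1,0,0,0,0,-1],[0.4,-1,0,0,0,0,-1],[0.2,-1,0,0,0,0,-1],[0,-0.4,0,0,0,0,-1],[0,0,0,0,0,0,-1],[0,0,0,0,0,0,-1]]]}}

```text
clock: 23.5
position: [0.4429, -0.2968, 0.1533]
tool_rot: [3.141, -0.0, 3.111]
force: [-0.5, 0.5, -1.3]
grip_width: 0.0293
finger_force: 39.8
```

```bash
python3 go.py .441 -.311 .0195 3.11
```

```text
t 23.5 pos [ 0.4429 -0.2968  0.1533] rpy [ 3.1412e+00 -2.0000e-04  3.1112e+00] q [ 0.47  0.48  0.02  1.92 -0.01  0.75  2.03] F [-0.5  0.5 -1.3] w 0.0293 ff 39.8
turn shares [ 0.   -0.    0.01]
shift shares in target axes [ 0.07 -0.71  6.69]
shift shares now [ 0.07 -0.72  6.69]
```

>>> {"name": "move_arm", "arguments": {"plan": [[[0,-0.7,0.3,0,0,0,-1],[0,0,1,0,0,0,-1],[0,0,1,0,0,0,-1],[0,0,1,0,0,0,-1],[0,0,1,0,0,0,-1],[0,0,1,0,0,0,-1],[0,0,0.8,0,0,0,-1],[0,0,0.4,0,0,0,-1],[0,0,0.2,0,0,0,-1],[0,0,0,0,0,0,-1]]]}}

```text
clock: 24.5
position: [0.4426, -0.3113, 0.0192]
tool_rot: [3.141, -0.0, 3.111]
force: [-0.1, -0.9, -0.7]
grip_width: 0.0293
finger_force: 39.8
```

>>> {"name": "move_arm", "arguments": {"plan": [[[0,0,0,0,0,0,0],[0,0,0,0,0,0,0.5],[0,0,0,0,0,0,0.6],[0,0,-0.3,0,0,0,0.6],[0,0,-1,0,0,0,0.6],[0,0,-1,0,0,0,1],[0,0,-1,0,0,0,1],[0,0,-1,0,0,0,1],[0,0,-1,0,0,0,1],[0,0,-1,0,0,0,1]]]}}

```text
clock: 25.5
position: [0.4426, -0.3113, 0.1468]
tool_rot: [-3.141, 0.0, 3.111]
force: [0.3, -0.7, -0.5]
grip_width: 0.0855
finger_force: 0.0
```

```bash
python3 go.py .6095 -.342 .14 1.75; python3 - <<'E'
from h import *
s=grab_frame("side"); t=grab_frame("top")
import pickle; pickle.dump((t,s),open('f2.pkl','wb'))
a=np.hstack([t["color"][110:300,100:400],s["color"][120:310,212:512]]); cv2.imwrite("pics/w4.png",cv2.resize(a[:,:,::-1],(800,253),interpolation=cv2.INTER_AREA))
E
```

```text
t 25.5 pos [ 0.4426 -0.3113  0.1468] rpy [-3.1413e+00  5.0000e-04  3.1108e+00] q [ 0.49  0.5   0.02  1.9  -0.01  0.74  2.05] F [ 0.3 -0.7 -0.5] w 0.0855 ff 0.0
turn shares [0.000e+00 1.000e-02 1.299e+01]
shift shares in target axes [-3.    7.94  0.34]
shift shares now [-8.39 -1.28  0.34]
```

View pics/w4.png

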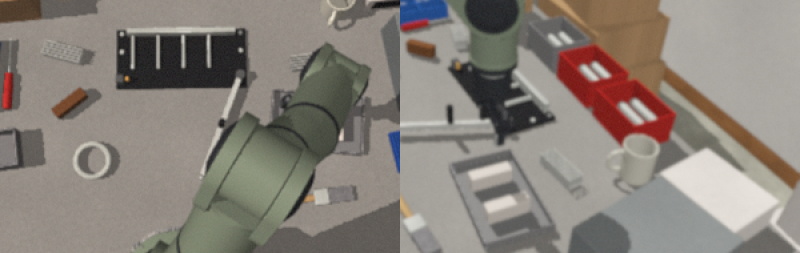

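>>> {"name": "move_arm", "arguments": {"plan": [[[-0.9,-0.1,0,0,0,0,1],[-0.9,-0.1,0,0,0,0,1],[-0.9,-0.1,0,0,0,0,1],[-0.9,-0.1,0,0,0,0,1],[-0.9,-0.1,0,0,0,0,1],[-0.9,-0.1,0,0,0,0,1],[-0.9,-0.1,0,0,0,0,1],[-0.9,-0.2,0,0,0,0,1],[-0.9,-0.2,0,0,0,0,1],[-0.3,-0.2,0,0,0,1,1]]]}}

```text
clock: 26.6
position: [0.611, -0.3421, 0.1448]
tool_rot: [3.141, 0.0, 3.007]
force: [-1.4, 0.9, -0.7]
grip_width: 0.0853
finger_force: 0.0
```

>>> {"name": "move_arm", "arguments": {"plan": [[[0,0,0,0,0,1,1],[0,0,0,0,0,1,1],[0,0,0,0,0,1,1],[0,0,0,0,0,1,1],[0,0,0,0,0,1,1],[0,0,0,0,0,1,1],[0,0,0,0,0,1,1],[0,0,0,0,0,1,1],[0,0,0,0,0,1,1],[0,0,0,0,0,1,1]]]}}

```text
clock: 27.6
position: [0.6095, -0.3423, 0.145]
tool_rot: [-3.141, -0.0, 1.955]
force: [0.8, -0.0, 0.0]
grip_width: 0.0856
finger_force: 0.0
```

>>> {"name": "move_arm", "arguments": {"plan": [[[0,0,0,0,0,1,1],[0,0,0,0,0,1,1],[0,0,0.5,0,0,0,1],[0,0,1,0,0,0,1],[0,0,1,0,0,0,1],[0,0,0.5,0,0,0,1],[0,0,0,0,0,0,1],[0,0,0,0,0,0,1],[0,0,0,0,0,0,1],[0,0,0,0,0,0,1]]]}}

```text
clock: 28.6
position: [0.61, -0.3427, 0.0861]
tool_rot: [3.141, 0.001, 1.75]
force: [-0.2, -0.7, -0.5]
grip_width: 0.0857
finger_force: 0.0
```

```bash
python3 go.py .6095 -.342 .015 1.75; python3 - <<'E'
from h import *
s=grab_frame("side")
crop(s,290,190,420,290,6,"pics/s5.png")
E
```

```text
t 28.6 pos [ 0.61   -0.3427  0.0861] rpy [3.1407e+00 7.0000e-04 1.7497e+00] q [ 0.22  0.83  0.35  1.5  -0.34  0.87  0.86] F [-0.2 -0.7 -0.5] w 0.0857 ff 0.0
turn shares [ 0.01  0.01 -0.  ]
shift shares in target axes [ 0.04 -0.02  3.56]
shift shares now [ 0.04 -0.02  3.56]
```

View pics/s5.png

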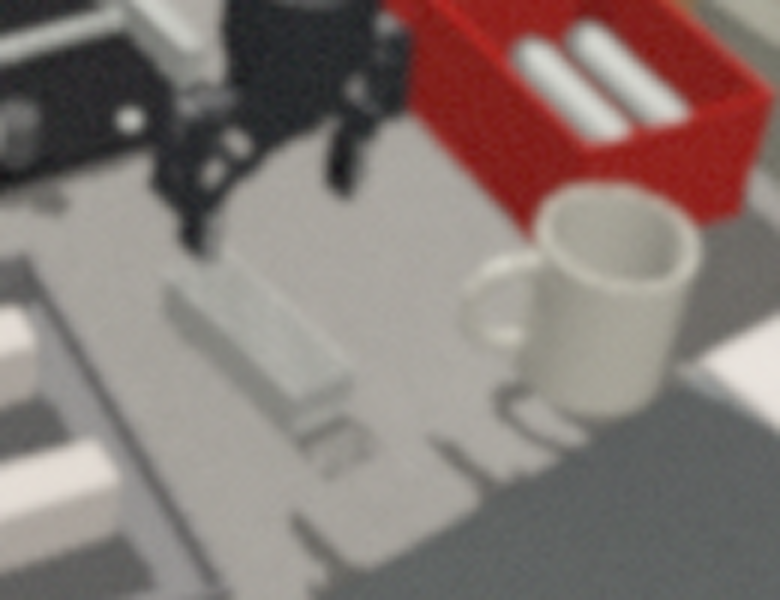

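```bash
python3 - <<'E'
from h import *
import pickle; exec(open('m.py').read().split("F=fit")[0])
C=lambda a:np.array(a,float)/6+[290,190]-.4
iC=lambda p:((proj(s,p)+.4-[290,190])*6).round(0)
print('tip',iC([.61,-.3427,.086]),iC([.61,-.3427,.099]),'sink pred',iC([.6095,-.342,.032]))
b=[(a*.055,c*.019,.032) for a,c in((1,1),(1,-1),(-1,-1),(-1,1))]
bz=[(-.055*-1,-.019,0),(-.055,-.019,0)]
fit('B side now',[(s,l,C(u)) for l,u in zip(b,[(353,380),(298,408),(167,283),(215,258)])]+[(s,(.055,-.019,0.),C((298,435)))],[.6,-.34,-1.4])
s0=s
print(((proj(s,[.6,-.34,.03]))))
E
```

```text
tip [[268. 245.]] [[271. 226.]] sink pred [[255. 321.]]
B side now [ 0.6086 -0.3459 -1.366 ] res px 2.3 [ 0.6 -0.8  0.5 -0.5 -0.8 -0.5  0.3 -0.7 -0.7  2.3]
[[329.12990396 243.97305556]]
```

>>> {"name": "move_arm", "arguments": {"plan": [[[0,0,1,0,0,0,1],[0,0,1,0,0,0,1],[0,0,1,0,0,0,1],[0,0,0.5,0,0,0,1],[0,0,0,0,0,0,1],[0,0,0,0,0,0,-1],[0,0,0,0,0,0,-1],[0,0,0,0,0,0,-1],[0,0,0,0,0,0,-1],[0,0,0,0,0,0,-1]]], "grip_force": 40}}

```text
clock: 29.65
position: [0.6103, -0.3427, 0.0164]
tool_rot: [3.14, 0.001, 1.749]
force: [0.2, 1.0, 8.4]
grip_width: 0.0369
finger_force: 40.6
```

>>> {"name": "move_arm", "arguments": {"plan": [[[0,0,0,0,0,0,-1],[0,0,0,0,0,0,-1],[0,0,0,0,0,0,-1],[0,0,0,0,0,0,-1],[0,0,0,0,0,0,-1],[0,0,0,0,0,0,-1],[0,0,0,0,0,0,-1],[0,0,0,0,0,0,-1],[0,0,0,0,0,0,-1],[0,0,0,0,0,0,-1]]]}}

```text
clock: 30.65
position: [0.6103, -0.3427, 0.0164]
tool_rot: [3.14, 0.001, 1.749]
force: [-0.6, 0.8, 7.5]
grip_width: 0.0372
finger_force: 40.6
```

```bash
python3 go.py .6052 -.0945 .14 3.202
```

```text
t 30.65 pos [ 0.6103 -0.3427  0.0164] rpy [3.1403e+00 7.0000e-04 1.7495e+00] q [ 0.24  0.92  0.31  1.52 -0.37  0.76  0.89] F [-0.6  0.8  7.5] w 0.0372 ff 40.6
turn shares [ 1.000e-02  1.000e-02 -1.387e+01]
shift shares in target axes [-0.49 12.4  -6.18]
shift shares now [12.25  1.96 -6.19]
```

>>> {"name": "move_arm", "arguments": {"plan": [[[0,0,-0.4,0,0,0,-1],[0,0,-0.8,0,0,0,-1],[0,0,-1,0,0,0,-1],[0,0,-1,0,0,0,-1],[0,0,-1,0,0,0,-1],[0,0,-1,0,0,0,-1],[0,0,-1,0,0,-1,-1],[0,0,0,0,0,-1,-1],[0,0,0,0,0,-1,-1],[0,0,0,0,0,-1,-1]]]}}

```text
clock: 31.65
position: [0.6097, -0.3427, 0.1409]
tool_rot: [3.141, 0.001, 2.172]
force: [0.1, 0.4, -2.4]
grip_width: 0.037
finger_force: 40.9
```

>>> {"name": "move_arm", "arguments": {"plan": [[[0,0,0,0,0,-1,-1],[0,0,0,0,0,-1,-1],[0,0,0,0,0,-1,-1],[0,0,0,0,0,-1,-1],[0,0,0,0,0,-1,-1],[0,0,0,0,0,-1,-1],[0,0,0,0,0,-1,-1],[0,0,0,0,0,-1,-1],[0,0,0,0,0,-1,-1],[0,0,0,0,0,-0.9,-1]]]}}

```text
clock: 32.65
position: [0.6095, -0.343, 0.1407]
tool_rot: [-3.14, 0.0, -3.074]
force: [-0.1, -0.9, -1.8]
grip_width: 0.0371
finger_force: 40.8
```

```bash
python3 go.py .6027 -.0245 .14 3.202
```

```text
t 32.65 pos [ 0.6095 -0.343   0.1407] rpy [-3.1404e+00  3.0000e-04 -3.0743e+00] q [ 0.43  0.73 -0.    1.46  0.    0.95  2.06] F [-0.1 -0.9 -1.8] w 0.0371 ff 40.8
turn shares [-0.01  0.    0.07]
shift shares in target axes [-0.62 15.92  0.03]
shift shares now [-0.73 15.91  0.02]
```

>>> {"name": "move_arm", "arguments": {"plan": [[[-0.07,0.9,0,0,0,0.07,-1],[0,1,0,0,0,0,-1],[0,1,0,0,0,0,-1],[0,1,0,0,0,0,-1],[0,1,0,0,0,0,-1],[-0.1,1,0,0,0,0,-1],[-0.1,1,0,0,0,0,-1],[-0.1,1,0,0,0,0,-1],[-0.1,1,0,0,0,0,-1],[-0.1,1,0,0,0,0,-1]]]}}

```text
clock: 33.65
position: [0.6097, -0.1426, 0.1396]
tool_rot: [-3.141, 0.0, -3.085]
force: [-0.0, 0.5, -1.3]
grip_width: 0.0368
finger_force: 40.8
```

>>> {"name": "move_arm", "arguments": {"plan": [[[0,1,0,0,0,0,-1],[0,1,0,0,0,0,-1],[0,1,0,0,0,0,-1],[0,1,0,0,0,0,-1],[0,1,0,0,0,0,-1],[0,1,0,0,0,0,-1],[0,0,0,0,0,0,-1],[0,0,0,0,0,0,-1],[0,0,0,0,0,0,-1],[0,0,0,0,0,0,-1]]]}}

```text
clock: 34.65
position: [0.6031, -0.0251, 0.1394]
tool_rot: [-3.141, -0.0, -3.087]
force: [-0.7, 0.3, -2.9]
grip_width: 0.0371
finger_force: 40.8
```

```bash
python3 go.py .6027 -.0245 .028 3.202
```

```text
t 34.65 pos [ 0.6031 -0.0251  0.1394] rpy [-3.1412 -0.     -3.0866] q [-0.05  0.6  -0.01  1.74  0.01  0.81  1.56] F [-0.7  0.3 -2.9] w 0.0371 ff 40.8
turn shares [-0.   -0.   -0.05]
shift shares in target axes [0.02 0.03 5.57]
shift shares now [0.02 0.03 5.57]
```

>>> {"name": "move_arm", "arguments": {"plan": [[[0,0,1,0,0,0,-1],[0,0,1,0,0,0,-1],[0,0,1,0,0,0,-1],[0,0,1,0,0,0,-1],[0,0,1,0,0,0,-1],[0,0,0.4,0,0,0,-1],[0,0,0.2,0,0,0,-1],[0,0,0.1,0,0,0,-1],[0,0,0,0,0,0,-1],[0,0,0,0,0,0,-1]]]}}

```text
clock: 35.65
position: [0.6037, -0.0246, 0.0264]
tool_rot: [-3.141, 0.001, -3.086]
force: [-1.8, -0.8, 7.1]
grip_width: 0.0366
finger_force: 41.9
```

```bash
python3 go.py .6161 -.0137 .0264 3.202; python3 - <<'E'
from h import *
s=grab_frame("side");t=grab_frame("top")
import pickle; pickle.dump((t,s),open('f3.pkl','wb'))
a=np.hstack([cv2.resize(s["color"][150:240,235:355],None,fx=4,fy=4,interpolation=cv2.INTER_CUBIC),cv2.resize(t["color"][120:210,120:200],None,fx=4,fy=4,interpolation=cv2.INTER_CUBIC)])
cv2.imwrite("pics/s6.png",a[:,:,::-1])
E
```

```text
t 35.65 pos [ 0.6037 -0.0246  0.0264] rpy [-3.1414e+00  1.2000e-03 -3.0859e+00] q [-0.05  0.76 -0.01  1.79  0.01  0.59  1.56] F [-1.8 -0.8  7.1] w 0.0366 ff 41.9
turn shares [-0.    0.01 -0.04]
shift shares in target axes [-0.65  0.51 -0.  ]
shift shares now [-0.65  0.51 -0.  ]
```

View pics/s6.png

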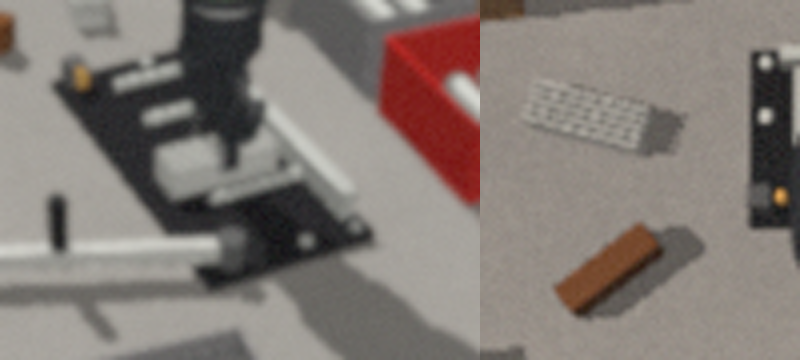

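>>> {"name": "move_arm", "arguments": {"plan": [[[-0.1,0,0,0,0,0,-1],[-0.1,0,0,0,0,0,-1],[-0.1,0,0,0,0,0,-1],[-0.1,0,0,0,0,0,-1],[0,0,0,0,0,0,-1],[0,0,0,0,0,0,-1],[0,0,0,0,0,0,-1],[0,0,0,0,0,0,-1],[0,0,0,0,0,0,-1],[0,0,0,0,0,0,-1]]], "grip_force": 25}}

```text
clock: 36.75
position: [0.6106, -0.0243, 0.0263]
tool_rot: [-3.141, -0.001, -3.086]
force: [-10.0, -0.5, 14.0]
grip_width: 0.0371
finger_force: 42.8
```

>>> {"name": "move_arm", "arguments": {"plan": [[[-0.1,0,0,0,0,0,-1],[-0.05,0,0,0,0,0,-1],[-0.05,0,0,0,0,0,-1],[0,0,0,0,0,0,-1],[0,0,0,0,0,0,-1],[0,0,0,0,0,0,-1],[0,0,0,0,0,0,-1],[0,0,0,0,0,0,-1],[0,0,0,0,0,0,-1],[0,0,0,0,0,0,-1]]]}}

```text
clock: 37.75
position: [0.6144, -0.0241, 0.0263]
tool_rot: [-3.141, -0.001, -3.086]
force: [-10.9, -1.4, 15.4]
grip_width: 0.0372
finger_force: 42.9
```

>>> {"name": "move_arm", "arguments": {"plan": [[[-0.05,0,-0.03,0,0,0,-1],[-0.05,0,0,0,0,0,-1],[0,0,0,0,0,0,-1],[0,0,0,0,0,0,-1],[0,0,0,0,0,0,-1],[0,0,0,0,0,0,-1],[0,0,0,0,0,0,-1],[0,0,0,0,0,0,-1],[0,0,0,0,0,0,-1],[0,0,0,0,0,0,-1]]]}}

```text
clock: 38.75
position: [0.6177, -0.0236, 0.0264]
tool_rot: [-3.142, 0.001, -3.086]
force: [-0.4, -0.6, 5.0]
grip_width: 0.037
finger_force: 41.7
```

>>> {"name": "move_arm", "arguments": {"plan": [[[-0.05,0,0,0,0,0,-1],[-0.05,0,0,0,0,0,-1],[0,0,0,0,0,0,-1],[0,0,0,0,0,0,-1],[0,0,0,0,0,0,-1],[0,0,0,0,0,0,-1],[0,0,0,0,0,0,-1],[0,0,0,0,0,0,-1],[0,0,0,0,0,0,-1],[0,0,0,0,0,0,-1]]]}}

```text
clock: 39.75
position: [0.6178, -0.0236, 0.0263]
tool_rot: [-3.142, -0.003, -3.086]
force: [-13.4, -0.1, 18.6]
grip_width: 0.0374
finger_force: 43.2
```

>>> {"name": "move_arm", "arguments": {"plan": [[[-0.05,0,0,0,0,0,-1],[-0.05,0,0,0,0,0,-1],[0,0,0,0,0,0,-1],[0,0,0,0,0,0,-1],[0,0,0,0,0,0,-1],[0,0,0,0,0,0,-1],[0,0,0,0,0,0,-1],[0,0,0,0,0,0,-1],[0,0,0,0,0,0,-1],[0,0,0,0,0,0,-1]]]}}

```text
clock: 40.75
position: [0.6184, -0.0236, 0.0263]
tool_rot: [-3.142, -0.005, -3.086]
force: [-24.6, 0.3, 26.7]
grip_width: 0.0372
finger_force: 44.3
```

>>> {"name": "move_arm", "arguments": {"plan": [[[-0.05,0,0,0,0,0,-1],[-0.05,0,0,0,0,0,-1],[0,0,0,0,0,0,-1],[0,0,0,0,0,0,-1],[0,0,0,0,0,0,-1],[0,0,0,0,0,0,-1],[0,0,0,0,0,0,-1],[0,0,0,0,0,0,-1],[0,0,0,0,0,0,-1],[0,0,0,0,0,0,-1]]]}}

```text
clock: 41.75
position: [0.6184, -0.0236, 0.0263]
tool_rot: [-3.142, -0.009, -3.086]
force: [-37.0, 0.4, 39.7]
grip_width: 0.0371
finger_force: 45.8
```

>>> {"name": "move_arm", "arguments": {"plan": [[[0.2,0,-0.02,0,0,0,-1],[0,0.1,0,0,0,0,-1],[0,0.1,0,0,0,0,-1],[0,0.1,0,0,0,0,-1],[0,0.05,0,0,0,0,-1],[0,0,0,0,0,0,-1],[0,0,0,0,0,0,-1],[0,0,0,0,0,0,-1],[0,0,0,0,0,0,-1],[0,0,0,0,0,0,-1]]]}}

```text
clock: 42.75
position: [0.618, -0.0193, 0.0264]
tool_rot: [-3.139, -0.002, -3.088]
force: [-8.0, -13.2, 9.8]
grip_width: 0.0369
finger_force: 42.2
```

>>> {"name": "move_arm", "arguments": {"plan": [[[0,0.05,0,0,0,0,-1],[0,0.05,0,0,0,0,-1],[0,0,0,0,0,0,-1],[0,0,0,0,0,0,-1],[0,0,0,0,0,0,-1],[0,0,0,0,0,0,-1],[0,0,0,0,0,0,-1],[0,0,0,0,0,0,-1],[0,0,0,0,0,0,-1],[0,0,0,0,0,0,-1]]]}}

```text
clock: 43.75
position: [0.6179, -0.0175, 0.0264]
tool_rot: [-3.139, -0.002, -3.088]
force: [-7.7, -13.9, 9.8]
grip_width: 0.037
finger_force: 42.2
```

>>> {"name": "move_arm", "arguments": {"plan": [[[0,0.05,0,0,0,0,-1],[0,0.05,0,0,0,0,-1],[0,0,0,0,0,0,-1],[0,0,0,0,0,0,-1],[0,0,0,0,0,0,-1],[0,0,0,0,0,0,-1],[0,0,0,0,0,0,-1],[0,0,0,0,0,0,-1],[0,0,0,0,0,0,-1],[0,0,0,0,0,0,-1]]]}}

```text
clock: 44.75
position: [0.6178, -0.0155, 0.0264]
tool_rot: [-3.139, -0.002, -3.088]
force: [-8.5, -14.3, 10.6]
grip_width: 0.037
finger_force: 42.2
```

>>> {"name": "move_arm", "arguments": {"plan": [[[0,0.05,0,0,0,0,-1],[0,0.05,0,0,0,0,-1],[0,0,0,0,0,0,-1],[0,0,0,0,0,0,-1],[0,0,0,0,0,0,-1],[0,0,0,0,0,0,-1],[0,0,0,0,0,0,-1],[0,0,0,0,0,0,-1],[0,0,0,0,0,0,-1],[0,0,0,0,0,0,-1]]]}}

```text
clock: 45.75
position: [0.6177, -0.0139, 0.0264]
tool_rot: [-3.138, -0.002, -3.088]
force: [-7.9, -15.5, 9.7]
grip_width: 0.0369
finger_force: 42.2
```

>>> {"name": "move_arm", "arguments": {"plan": [[[0,0.05,0,0,0,0,-1],[0,0.05,0,0,0,0,-1],[0,0,0,0,0,0,-1],[0,0,0,0,0,0,-1],[0,0,0,0,0,0,-1],[0,0,0,0,0,0,-1],[0,0,0,0,0,0,-1],[0,0,0,0,0,0,-1],[0,0,0,0,0,0,-1],[0,0,0,0,0,0,-1]]]}}

```text
clock: 46.75
position: [0.6177, -0.0137, 0.0265]
tool_rot: [-3.136, -0.002, -3.089]
force: [-7.5, -24.6, 9.7]
grip_width: 0.0365
finger_force: 42.1
```

>>> {"name": "move_arm", "arguments": {"plan": [[[0,0.05,0,0,0,0,-1],[0,0,0,0,0,0,-1],[0,0,0,0,0,0,-1],[0,0,0,0,0,0,-1],[0,0,0,0,0,0,0],[0,0,0,0,0,0,0],[0,0,0,0,0,0,0.1],[0,0,0,0,0,0,0.1],[0,0,0,0,0,0,0.1],[0,0,0,0,0,0,0.1]]]}}

```text
clock: 47.75
position: [0.6185, -0.0091, 0.0264]
tool_rot: [-3.14, 0.0, -3.087]
force: [-0.9, -8.9, 2.4]
grip_width: 0.047
finger_force: 4.4
```

```bash
python3 go.py .6161 -.0137 .0264 3.202
```

```text
t 47.75 pos [ 0.6185 -0.0091  0.0264] rpy [-3.1399e+00  2.0000e-04 -3.0866e+00] q [-0.08  0.78 -0.01  1.75  0.01  0.62  1.54] F [-0.9 -8.9  2.4] w 0.047 ff 4.4
turn shares [-0.02  0.   -0.05]
shift shares in target axes [ 0.13 -0.22 -0.  ]
shift shares now [ 0.13 -0.23 -0.  ]
```

>>> {"name": "move_arm", "arguments": {"plan": [[[0,-0.25,0,0,0,0,0.5],[0,0,0,0,0,0,0.5],[0,0,-0.5,0,0,0,0.5],[0,0,-1,0,0,0,0.5],[0,0,-1,0,0,0,0.5],[0,0,-1,0,0,0,0.5],[0.9,0,0,0,0,0,-1],[0.9,0,0,0,0,0,-1],[0.9,0,0,0,0,0,-1],[0.9,0,0,0,0,0,-1]]]}}

```text
clock: 48.75
position: [0.5462, -0.0162, 0.0971]
tool_rot: [3.141, 0.001, -3.085]
force: [0.3, 0.3, -0.8]
grip_width: 0.0056
finger_force: 0.0
```

>>> {"name": "move_arm", "arguments": {"plan": [[[0.9,-0.1,0,0,0,0,-1],[0,0,0,0,0,0,-1],[0,0,0,0,0,0,-1],[0,0,1,0,0,0,-1],[0,0,1,0,0,0,-1],[0,0,1,0,0,0,-1],[0,0,0.4,0,0,0,-1],[0,0,0,0,0,0,-1],[0,0,0,0,0,0,-1],[0,0,0,0,0,0,-1]]]}}

```text
clock: 49.75
position: [0.5294, -0.0195, 0.0292]
tool_rot: [-3.142, 0.001, -3.086]
force: [-0.4, -0.2, -0.0]
grip_width: -0.0001
finger_force: 0.0
```

```bash
python3 go.py .550 -.016 .028 3.202;python3 - <<'E'
from h import *
s=grab_frame("side");t=grab_frame("top")
import pickle; pickle.dump((t,s),open('f4.pkl','wb'))
cv2.imwrite("pics/s7.png",cv2.resize(s["color"][150:230,265:355],None,fx=6,fy=6,interpolation=cv2.INTER_CUBIC)[:,:,::-1])
E
```

```text
t 49.75 pos [ 0.5294 -0.0195  0.0292] rpy [-3.1415e+00  1.3000e-03 -3.0855e+00] q [-0.07  0.68 -0.01  1.99  0.02  0.47  1.54] F [-0.4 -0.2 -0. ] w -0.0001 ff 0.0
turn shares [-0.    0.01 -0.04]
shift shares in target axes [-1.04  0.11  0.06]
shift shares now [-1.04  0.12  0.06]
```

View pics/s7.png

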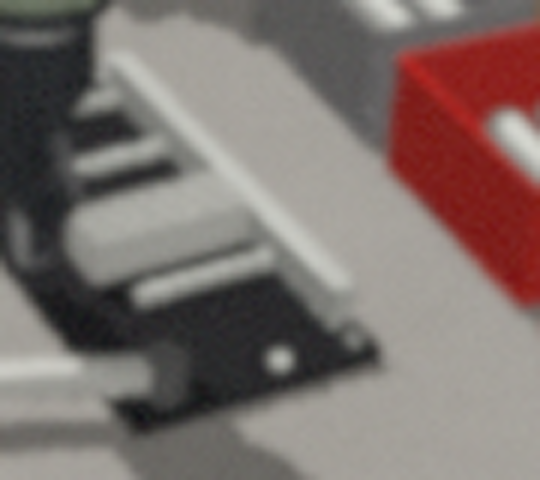

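>>> {"name": "move_arm", "arguments": {"plan": [[[-0.3,0.1,0,0,0,0,-1],[-0.3,0,0,0,0,0,-1],[-0.2,0,0,0,0,0,-1],[-0.1,0,0,0,0,0,-1],[-0.05,0,0,0,0,0,-1],[-0.05,0,0,0,0,0,-1],[0,0,0,0,0,0,-1],[0,0,0,0,0,0,-1],[0,0,0,0,0,0,-1],[0,0,0,0,0,0,-1]]]}}

```text
clock: 50.85
position: [0.5485, -0.0164, 0.0283]
tool_rot: [-3.142, -0.0, -3.086]
force: [-1.3, 0.5, -0.2]
grip_width: 0.0
finger_force: 0.0
```

>>> {"name": "move_arm", "arguments": {"plan": [[[-0.05,0,0,0,0,0,-1],[-0.05,0,0,0,0,0,-1],[0,0,0,0,0,0,-1],[0,0,0,0,0,0,-1],[0,0,0,0,0,0,-1],[0,0,0,0,0,0,-1],[0,0,0,0,0,0,-1],[0,0,0,0,0,0,-1],[0,0,0,0,0,0,-1],[0,0,0,0,0,0,-1]]]}}

```text
clock: 51.85
position: [0.5506, -0.0163, 0.0283]
tool_rot: [-3.142, -0.0, -3.086]
force: [0.3, -0.0, 0.2]
grip_width: -0.0001
finger_force: 0.0
```

>>> {"name": "move_arm", "arguments": {"plan": [[[-0.05,0,0,0,0,0,-1],[-0.05,0,0,0,0,0,-1],[0,0,0,0,0,0,-1],[0,0,0,0,0,0,-1],[0,0,0,0,0,0,-1],[0,0,0,0,0,0,-1],[0,0,0,0,0,0,-1],[0,0,0,0,0,0,-1],[0,0,0,0,0,0,-1],[0,0,0,0,0,0,-1]]]}}

```text
clock: 52.85
position: [0.5521, -0.0162, 0.0282]
tool_rot: [-3.142, -0.001, -3.086]
force: [-5.5, -0.7, 2.6]
grip_width: -0.0001
finger_force: 2.6
```

>>> {"name": "move_arm", "arguments": {"plan": [[[-0.05,0,0,0,0,0,-1],[-0.05,0,0,0,0,0,-1],[0,0,0,0,0,0,-1],[0,0,0,0,0,0,-1],[0,0,0,0,0,0,-1],[0,0,0,0,0,0,-1],[0,0,0,0,0,0,-1],[0,0,0,0,0,0,-1],[0,0,0,0,0,0,-1],[0,0,0,0,0,0,-1]]]}}

```text
clock: 53.85
position: [0.5522, -0.0163, 0.028]
tool_rot: [-3.141, -0.005, -3.086]
force: [-16.6, 0.9, 13.5]
grip_width: 0.0001
finger_force: 8.5
```

>>> {"name": "move_arm", "arguments": {"plan": [[[-0.05,0,0,0,0,0,-1],[0,0,0,0,0,0,-1],[0,0,0,0,0,0,-1],[0,0,0,0,0,0,-1],[0,0,0,0,0,0,-1],[0,0,0,0,0,0,-1],[0,0,0,0,0,0,-1],[0,0,0,0,0,0,-1],[0,0,0,0,0,0,-1],[0,0,0,0,0,0,-1]]]}}

```text
clock: 54.85
position: [0.5522, -0.0163, 0.0279]
tool_rot: [-3.141, -0.007, -3.086]
force: [-22.3, -0.1, 16.7]
grip_width: -0.0002
finger_force: 11.1
```

>>> {"name": "move_arm", "arguments": {"plan": [[[0.4,0,0,0,0,0,-1],[0.6,0,0,0,0,0,-1],[0,0,-1,0,0,0,-1],[0,0,-1,0,0,0,-1],[0,0,-1,0,0,0,-1],[0,0,-1,0,0,0,-1],[0,0,-1,0,0,0,1],[0,0,-0.5,0,0,0,1],[0,0,0,0,0,0,1],[0,0,0,0,0,0,1]]]}}

```text
clock: 55.85
position: [0.5355, -0.0171, 0.1377]
tool_rot: [-3.142, -0.0, -3.085]
force: [-0.1, 0.1, -0.9]
grip_width: 0.058
finger_force: 0.0
```

```bash
python3 go.py .6036 .3414 .14 1.357; python3 - <<'E'
from h import *
import pickle
t=grab_frame("top");s=grab_frame("side"); t0,s0=pickle.load(open('f0.pkl','rb'))
x0,y0,x1,y1=118,128,180,168
a=t['color'][y0:y1,x0:x1].astype(int);b=t0['color'][y0:y1,x0:x1]; print(np.abs(a-b).mean())
for f,g,r in((t,t0,(118,128,180,168)),(s,s0,(240,130,272,165))):
    x0,y0,x1,y1=r; A,B=[cv2.cvtColor(h['color'][y0:y1,x0:x1],cv2.COLOR_RGB2GRAY).astype(np.float32) for h in (f,g)]
    print(cv2.phaseCorrelate(B,A,cv2.createHanningWindow(A.shape[::-1],cv2.CV_32F)), np.abs(A-B).mean())
E
```

```text
t 55.85 pos [ 0.5355 -0.0171  0.1377] rpy [-3.1416e+00 -1.0000e-04 -3.0855e+00] q [-0.07  0.51 -0.01  1.92  0.01  0.71  1.54] F [-0.1  0.1 -0.9] w 0.058 ff 0.0
turn shares [-0.   -0.   17.58]
shift shares in target axes [18.24 -0.48 -0.11]
shift shares now [-4.4  17.71 -0.11]
2.598924731182796
((0.05948149682253501, -0.019721021492586033), 0.8939273815602065) 2.5048387
((-0.7077835183323131, -0.09654589095996968), 0.5839120484888554) 27.726786
```

>>> {"name": "move_arm", "arguments": {"plan": [[[-0.25,1,0,0,0,0,1],[-0.25,1,0,0,0,0,1],[-0.25,1,0,0,0,0,1],[-0.25,1,0,0,0,0,1],[-0.25,1,0,0,0,0,1],[-0.25,1,0,0,0,0,1],[-0.25,1,0,0,0,0,1],[-0.25,1,0,0,0,0,1],[-0.25,1,0,0,0,0,1],[-0.25,1,0,0,0,0,1]]]}}

```text
clock: 56.95
position: [0.5742, 0.1862, 0.1374]
tool_rot: [-3.141, -0.001, -3.086]
force: [0.0, 0.0, 0.3]
grip_width: 0.0855
finger_force: 0.0
```

>>> {"name": "move_arm", "arguments": {"plan": [[[-0.25,1,0,0,0,0,1],[-0.25,1,0,0,0,0,1],[-0.25,1,0,0,0,0,1],[-0.25,1,0,0,0,0,1],[-0.25,1,0,0,0,0,1],[-0.25,1,0,0,0,0,1],[-0.25,1,0,0,0,0,1],[-0.15,0.7,0,0,0,0.6,1],[0,0,0,0,0,1,1],[0,0,0,0,0,1,1]]]}}

```text
clock: 57.95
position: [0.6035, 0.3424, 0.1378]
tool_rot: [-3.141, -0.0, 2.922]
force: [0.2, -0.6, -0.4]
grip_width: 0.0849
finger_force: 0.0
```

>>> {"name": "move_arm", "arguments": {"plan": [[[0,0,0,0,0,1,1],[0,0,0,0,0,1,1],[0,0,0,0,0,1,1],[0,0,0,0,0,1,1],[0,0,0,0,0,1,1],[0,0,0,0,0,1,1],[0,0,0,0,0,1,1],[0,0,0,0,0,1,1],[0,0,0,0,0,1,1],[0,0,0,0,0,1,1]]]}}

```text
clock: 58.95
position: [0.6035, 0.3421, 0.138]
tool_rot: [-3.141, 0.0, 1.874]
force: [0.1, -0.1, -0.2]
grip_width: 0.0858
finger_force: 0.0
```

>>> {"name": "move_arm", "arguments": {"plan": [[[0,0,0,0,0,1,1],[0,0,0,0,0,1,1],[0,0,0,0,0,1,1],[0,0,0,0,0,1,1],[0,0,0,0,0,1,1],[0,0,0.5,0,0,0,1],[0,0,1,0,0,0,1],[0,0,1,0,0,0,1],[0,0,0.5,0,0,0,1],[0,0,0,0,0,0,1]]]}}

```text
clock: 59.95
position: [0.6029, 0.3411, 0.0765]
tool_rot: [-3.14, 0.002, 1.357]
force: [0.1, -0.5, -0.6]
grip_width: 0.0855
finger_force: 0.0
```

```bash
python3 go.py .6036 .3414 .015 1.357; python3 - <<'E'
from h import *
s=grab_frame("side")
cv2.imwrite("pics/s8.png",cv2.resize(s["color"][115:175,225:305],None,fx=6,fy=6,interpolation=cv2.INTER_CUBIC)[:,:,::-1])
E
```

```text
t 59.95 pos [0.6029 0.3411 0.0765] rpy [-3.1398e+00  1.8000e-03  1.3565e+00] q [-0.86  0.86  0.44  1.53 -0.44  0.86 -0.48] F [ 0.1 -0.5 -0.6] w 0.0855 ff 0.0
turn shares [-0.02  0.02 -0.  ]
shift shares in target axes [0.02 0.03 3.07]
shift shares now [0.03 0.04 3.07]
```

View pics/s8.png

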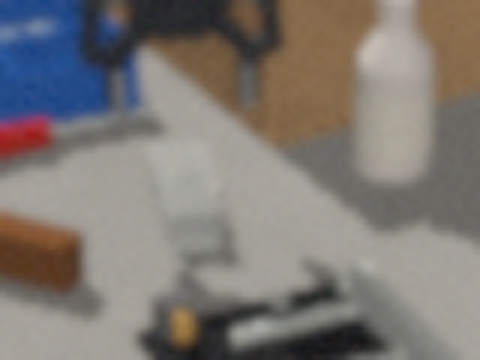

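>>> {"name": "move_arm", "arguments": {"plan": [[[0,0,0.6,0,0,0,1],[0,0,1,0,0,0,1],[0,0,1,0,0,0,1],[0,0,0.45,0,0,0,1],[0,0,0,0,0,0,1],[0,0,0,0,0,0,-1],[0,0,0,0,0,0,-1],[0,0,0,0,0,0,-1],[0,0,0,0,0,0,-1],[0,0,0,0,0,0,-1]]], "grip_force": 40}}

```text
clock: 61.0
position: [0.6041, 0.3415, 0.0183]
tool_rot: [3.141, -0.001, 1.355]
force: [-1.6, -0.2, 7.2]
grip_width: 0.0371
finger_force: 40.6
```

>>> {"name": "move_arm", "arguments": {"plan": [[[0,0,0,0,0,0,-1],[0,0,0,0,0,0,-1],[0,0,-0.4,0,0,0,-1],[0,0,-0.8,0,0,0,-1],[0,0,-1,0,0,0,-1],[0,0,-1,0,0,0,-1],[0,0,-1,0,0,0,-1],[0,0,-1,0,0,0,-1],[0,0,-1,0,0,-1,-1],[0,0,0,0,0,-1,-1]]]}}

```text
clock: 62.0
position: [0.6049, 0.3417, 0.1455]
tool_rot: [3.138, -0.002, 1.568]
force: [0.3, 0.9, -3.4]
grip_width: 0.037
finger_force: 41.3
```

```bash
python3 go.py .5942 .1152 .13 3.202
```

```text
t 62.0 pos [0.6049 0.3417 0.1455] rpy [ 3.1375e+00 -2.1000e-03  1.5679e+00] q [-0.85  0.76  0.42  1.49 -0.35  0.96 -0.33] F [ 0.3  0.9 -3.4] w 0.037 ff 41.3
turn shares [  0.05   0.02 -15.6 ]
shift shares in target axes [  1.22 -11.27   0.78]
shift shares now [-11.33  -0.51   0.75]
```

>>> {"name": "move_arm", "arguments": {"plan": [[[0,0,0,0,0,-1,-1],[0,0,0,0,0,-1,-1],[0,0,0,0,0,-1,-1],[0,0,0,0,0,-1,-1],[0,0,0,0,0,-1,-1],[0,0,0,0,0,-1,-1],[0,0,0,0,0,-1,-1],[0,0,0,0,0,-1,-1],[0,0,0,0,0,-1,-1],[0,0,0,0,0,-1,-1]]]}}

```text
clock: 63.0
position: [0.6038, 0.3409, 0.1426]
tool_rot: [3.141, 0.001, 2.615]
force: [0.4, 0.0, -4.3]
grip_width: 0.0372
finger_force: 41.2
```

>>> {"name": "move_arm", "arguments": {"plan": [[[0,0,0,0,0,-1,-1],[0,0,0,0,0,-1,-1],[0,0,0,0,0,-1,-1],[0,0,0,0,0,-1,-1],[0,0,0,0,0,-1,-1],[0,-1,0,0,0,0,-1],[0,-1,0,0,0,0,-1],[0,-1,0,0,0,0,-1],[0,-1,0,0,0,0,-1],[0,-1,0,0,0,0,-1]]]}}

```text
clock: 64.0
position: [0.603, 0.2392, 0.1416]
tool_rot: [-3.141, 0.0, 3.134]
force: [-0.1, 0.5, -3.6]
grip_width: 0.0372
finger_force: 41.3
```

>>> {"name": "move_arm", "arguments": {"plan": [[[0.2,-1,0,0,0,0,-1],[0.2,-1,0,0,0,0,-1],[0.2,-1,0,0,0,0,-1],[0.2,-1,0,0,0,0,-1],[0.2,-1,0,0,0,0,-1],[0.2,-0.8,0,0,0,0,-1],[0,0,0,0,0,0,-1],[0,0,0,0,0,0,-1],[0,0,0,0,0,0,-1],[0,0,0,0,0,0,-1]]]}}

```text
clock: 65.0
position: [0.5782, 0.1261, 0.1412]
tool_rot: [3.141, 0.0, 3.136]
force: [-0.5, 0.7, -3.3]
grip_width: 0.0366
finger_force: 41.3
```

```bash
python3 go.py .5942 .1152 .0283 3.202
```

```text
t 65.0 pos [0.5782 0.1261 0.1412] rpy [3.1413 0.     3.1358] q [-0.32  0.58  0.01  1.77 -0.01  0.79  1.26] F [-0.5  0.7 -3.3] w 0.0366 ff 41.3
turn shares [ 0.    0.   -0.63]
shift shares in target axes [-0.76 -0.59  5.65]
shift shares now [-0.8  -0.54  5.65]
```

>>> {"name": "move_arm", "arguments": {"plan": [[[0,0,0,0,0,-0.63,-1],[-0.76,-0.59,0,0,0,0,-1],[0,0,1,0,0,0,-1],[0,0,1,0,0,0,-1],[0,0,1,0,0,0,-1],[0,0,1,0,0,0,-1],[0,0,1,0,0,0,-1],[0,0,0.4,0,0,0,-1],[0,0,0.2,0,0,0,-1],[0,0,0,0,0,0,-1]]]}}

```text
clock: 66.0
position: [0.5942, 0.1147, 0.0294]
tool_rot: [3.142, 0.0, -3.082]
force: [-0.2, 0.1, -3.0]
grip_width: 0.0367
finger_force: 41.2
```

>>> {"name": "move_arm", "arguments": {"plan": [[[0,0,0,0,0,0,-1],[-0.1,0,0,0,0,0,-1],[-0.1,0,0,0,0,0,-1],[-0.1,0,0,0,0,0,-1],[0,0,0,0,0,0,-1],[0,0,0,0,0,0,-1],[0,0,0,0,0,0,-1],[0,0,0,0,0,0,-1],[0,0,0,0,0,0,-1],[0,0,0,0,0,0,-1]]]}}

```text
clock: 67.0
position: [0.6, 0.1148, 0.0293]
tool_rot: [-3.142, -0.0, -3.082]
force: [0.6, 0.0, -4.1]
grip_width: 0.037
finger_force: 41.2
```

```bash
python3 go.py .6076 .126 .0283 3.202; python3 - <<'E'
from h import *
s=grab_frame("side")
cv2.imwrite("pics/s9.png",cv2.resize(s["color"][135:235,235:355],None,fx=5,fy=5,interpolation=cv2.INTER_CUBIC)[:,:,::-1])
E
```

```text
t 67.0 pos [0.6    0.1148 0.0293] rpy [-3.1415 -0.     -3.0824] q [-0.28  0.77 -0.01  1.77  0.01  0.61  1.33] F [ 0.6  0.  -4.1] w 0.037 ff 41.2
turn shares [-0.   -0.   -0.01]
shift shares in target axes [-0.41  0.53  0.05]
shift shares now [-0.41  0.53  0.05]
```

View pics/s9.png

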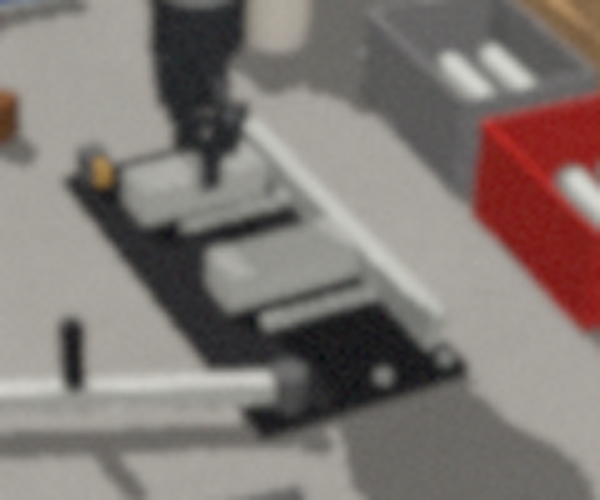

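>>> {"name": "move_arm", "arguments": {"plan": [[[-0.1,0,0,0,0,0,-1],[-0.1,0,0,0,0,0,-1],[-0.1,0,0.02,0,0,0,-1],[0,0,0,0,0,0,-1],[0,0,0,0,0,0,-1],[0,0,0,0,0,0,-1],[0,0,0,0,0,0,-1],[0,0,0,0,0,0,-1],[0,0,0,0,0,0,-1],[0,0,0,0,0,0,-1]]]}}

```text
clock: 68.05
position: [0.6061, 0.1152, 0.0289]
tool_rot: [-3.142, -0.0, -3.082]
force: [-0.6, -0.1, -3.4]
grip_width: 0.0371
finger_force: 41.2
```

>>> {"name": "move_arm", "arguments": {"plan": [[[-0.1,0,0,0,0,0,-1],[0,0,0,0,0,0,-1],[0,0,0,0,0,0,-1],[0,0,0,0,0,0,-1],[0,0,0,0,0,0,-1],[0,0,0,0,0,0,-1],[0,0,0,0,0,0,-1],[0,0,0,0,0,0,-1],[0,0,0,0,0,0,-1],[0,0,0,0,0,0,-1]]]}}

```text
clock: 69.05
position: [0.6081, 0.1154, 0.0289]
tool_rot: [3.142, 0.0, -3.082]
force: [-0.6, -0.4, -3.2]
grip_width: 0.0368
finger_force: 41.2
```

>>> {"name": "move_arm", "arguments": {"plan": [[[-0.1,0,0,0,0,0,-1],[0,0,0,0,0,0,-1],[0,0,0,0,0,0,-1],[0,0,0,0,0,0,-1],[0,0,0,0,0,0,-1],[0,0,0,0,0,0,-1],[0,0,0,0,0,0,-1],[0,0,0,0,0,0,-1],[0,0,0,0,0,0,-1],[0,0,0,0,0,0,-1]]]}}

```text
clock: 70.05
position: [0.6101, 0.1154, 0.0289]
tool_rot: [-3.142, 0.0, -3.082]
force: [0.0, -0.3, -2.4]
grip_width: 0.0374
finger_force: 41.2
```

>>> {"name": "move_arm", "arguments": {"plan": [[[-0.1,0,0,0,0,0,-1],[0,0,0,0,0,0,-1],[0,0,0,0,0,0,-1],[0,0,0,0,0,0,-1],[0,0,0,0,0,0,-1],[0,0,0,0,0,0,-1],[0,0,0,0,0,0,-1],[0,0,0,0,0,0,-1],[0,0,0,0,0,0,-1],[0,0,0,0,0,0,-1]]]}}

```text
clock: 71.05
position: [0.611, 0.1154, 0.0285]
tool_rot: [-3.141, -0.002, -3.082]
force: [-5.9, -0.7, -2.4]
grip_width: 0.037
finger_force: 41.4
```

>>> {"name": "move_arm", "arguments": {"plan": [[[-0.1,0,0,0,0,0,-1],[0,0,0,0,0,0,-1],[0,0,0,0,0,0,-1],[0,0,0,0,0,0,-1],[0,0,0,0,0,0,-1],[0,0,0,0,0,0,-1],[0,0,0,0,0,0,-1],[0,0,0,0,0,0,-1],[0,0,0,0,0,0,-1],[0,0,0,0,0,0,-1]]]}}

```text
clock: 72.05
position: [0.611, 0.1154, 0.0284]
tool_rot: [-3.141, -0.006, -3.082]
force: [-19.8, -2.1, 7.4]
grip_width: 0.0368
finger_force: 42.6
```

>>> {"name": "move_arm", "arguments": {"plan": [[[-0.1,0,0,0,0,0,-1],[0,0,0,0,0,0,-1],[0,0,0,0,0,0,-1],[0,0,0,0,0,0,-1],[0,0,0,0,0,0,-1],[0,0,0,0,0,0,-1],[0,0,0,0,0,0,-1],[0,0,0,0,0,0,-1],[0,0,0,0,0,0,-1],[0,0,0,0,0,0,-1]]]}}

```text
clock: 73.05
position: [0.6111, 0.1154, 0.0283]
tool_rot: [-3.14, -0.01, -3.082]
force: [-32.3, -1.9, 20.6]
grip_width: 0.0369
finger_force: 43.9
```

>>> {"name": "move_arm", "arguments": {"plan": [[[0.18,0,0,0,0,0,-1],[0,0.1,0,0,0,0,-1],[0,0.1,0,0,0,0,-1],[0,0.1,0,0,0,0,-1],[0,0.1,0,0,0,0,-1],[0,0.05,0,0,0,0,-1],[0,0,0,0,0,0,-1],[0,0,0,0,0,0,-1],[0,0,0,0,0,0,-1],[0,0,0,0,0,0,-1]]]}}

```text
clock: 74.05
position: [0.6105, 0.1227, 0.0284]
tool_rot: [-3.139, -0.004, -3.084]
force: [-8.4, -7.7, 0.9]
grip_width: 0.0372
finger_force: 41.7
```

>>> {"name": "move_arm", "arguments": {"plan": [[[0,0.1,0,0,0,0,-1],[0,0,0,0,0,0,-1],[0,0,0,0,0,0,-1],[0,0,0,0,0,0,-1],[0,0,0,0,0,0,-1],[0,0,0,0,0,0,-1],[0,0,0,0,0,0,-1],[0,0,0,0,0,0,-1],[0,0,0,0,0,0,-1],[0,0,0,0,0,0,-1]]]}}

```text
clock: 75.05
position: [0.6103, 0.1247, 0.0283]
tool_rot: [-3.139, -0.004, -3.084]
force: [-10.0, -9.6, -0.6]
grip_width: 0.0368
finger_force: 41.7
```

>>> {"name": "move_arm", "arguments": {"plan": [[[0,0.1,0,0,0,0,-1],[0,0,0,0,0,0,-1],[0,0,0,0,0,0,-1],[0,0,0,0,0,0,-1],[0,0,0,0,0,0,-1],[0,0,0,0,0,0,-1],[0,0,0,0,0,0,-1],[0,0,0,0,0,0,-1],[0,0,0,0,0,0,-1],[0,0,0,0,0,0,-1]]]}}

```text
clock: 76.05
position: [0.6103, 0.1261, 0.0283]
tool_rot: [-3.139, -0.004, -3.084]
force: [-9.7, -12.1, 1.0]
grip_width: 0.0368
finger_force: 42.0
```

>>> {"name": "move_arm", "arguments": {"plan": [[[0,0.1,0,0,0,0,-1],[0,0,0,0,0,0,-1],[0,0,0,0,0,0,-1],[0,0,0,0,0,0,-1],[0,0,0,0,0,0,-1],[0,0,0,0,0,0,-1],[0,0,0,0,0,0,-1],[0,0,0,0,0,0,-1],[0,0,0,0,0,0,-1],[0,0,0,0,0,0,-1]]]}}

```text
clock: 77.05
position: [0.6103, 0.1263, 0.0284]
tool_rot: [-3.137, -0.004, -3.085]
force: [-9.0, -19.7, 3.9]
grip_width: 0.0371
finger_force: 42.2
```

>>> {"name": "move_arm", "arguments": {"plan": [[[0,0.05,0,0,0,0,-1],[0,0,0,0,0,0,-1],[0,0,0,0,0,0,-1],[0,0,0,0,0,0,-1],[0,0,0,0,0,0,0],[0,0,0,0,0,0,0],[0,0,0,0,0,0,0.1],[0,0,0,0,0,0,0.1],[0,0,0,0,0,0,0.1],[0,0,0,0,0,0,0.1]]]}}

```text
clock: 78.05
position: [0.6119, 0.1308, 0.0291]
tool_rot: [-3.141, 0.0, -3.083]
force: [-0.8, -5.8, 1.7]
grip_width: 0.047
finger_force: 2.8
```

>>> {"name": "move_arm", "arguments": {"plan": [[[0,-0.25,0,0,0,0,0.5],[0,0,0,0,0,0,0.5],[0,0,-0.5,0,0,0,0.5],[0,0,-1,0,0,0,0.5],[0,0,-1,0,0,0,0.5],[0,0,-1,0,0,0,0.5],[0.9,0,0,0,0,0,-1],[0.9,0,0,0,0,0,-1],[0.9,0,0,0,0,0,-1],[0.9,0,0,0,0,0,-1]]]}}

```text
clock: 79.05
position: [0.5395, 0.1227, 0.0998]
tool_rot: [3.141, 0.001, -3.082]
force: [0.6, -0.1, 0.2]
grip_width: 0.0057
finger_force: 0.0
```

>>> {"name": "move_arm", "arguments": {"plan": [[[0.9,0,0,0,0,0,-1],[0,0,0,0,0,0,-1],[0,0,0,0,0,0,-1],[0,0,1,0,0,0,-1],[0,0,1,0,0,0,-1],[0,0,1,0,0,0,-1],[0,0,0.4,0,0,0,-1],[0,0,0,0,0,0,-1],[0,0,0,0,0,0,-1],[0,0,0,0,0,0,-1]]]}}

```text
clock: 80.05
position: [0.5226, 0.1214, 0.0318]
tool_rot: [3.141, 0.001, -3.083]
force: [-0.6, 0.5, 1.2]
grip_width: -0.0002
finger_force: 0.0
```

```bash
python3 go.py .5437 .1235 .028 3.202
```

```text
t 80.05 pos [0.5226 0.1214 0.0318] rpy [ 3.1413e+00  1.4000e-03 -3.0825e+00] q [-0.33  0.68 -0.01  1.97  0.02  0.49  1.28] F [-0.6  0.5  1.2] w -0.0002 ff 0.0
turn shares [ 0.    0.01 -0.01]
shift shares in target axes [-1.06  0.04  0.19]
shift shares now [-1.06  0.04  0.19]
```

>>> {"name": "move_arm", "arguments": {"plan": [[[-0.3,0,0.2,0,0,0,-1],[-0.3,0,0,0,0,0,-1],[-0.2,0,0,0,0,0,-1],[-0.1,0,0,0,0,0,-1],[-0.05,0,0,0,0,0,-1],[-0.05,0,0,0,0,0,-1],[0,0,0,0,0,0,-1],[0,0,0,0,0,0,-1],[0,0,0,0,0,0,-1],[0,0,0,0,0,0,-1]]]}}

```text
clock: 81.05
position: [0.5418, 0.1224, 0.0269]
tool_rot: [-3.142, -0.0, -3.082]
force: [-0.9, -0.7, -0.3]
grip_width: 0.0
finger_force: 0.0
```

>>> {"name": "move_arm", "arguments": {"plan": [[[-0.1,0,0,0,0,0,-1],[0,0,0,0,0,0,-1],[0,0,0,0,0,0,-1],[0,0,0,0,0,0,-1],[0,0,0,0,0,0,-1],[0,0,0,0,0,0,-1],[0,0,0,0,0,0,-1],[0,0,0,0,0,0,-1],[0,0,0,0,0,0,-1],[0,0,0,0,0,0,-1]]]}}

```text
clock: 82.05
position: [0.5433, 0.1225, 0.0268]
tool_rot: [-3.141, -0.001, -3.082]
force: [-5.8, 0.5, 2.1]
grip_width: -0.0001
finger_force: 2.5
```

>>> {"name": "move_arm", "arguments": {"plan": [[[-0.1,0,0,0,0,0,-1],[0,0,0,0,0,0,-1],[0,0,0,0,0,0,-1],[0,0,0,0,0,0,-1],[0,0,0,0,0,0,-1],[0,0,0,0,0,0,-1],[0,0,0,0,0,0,-1],[0,0,0,0,0,0,-1],[0,0,0,0,0,0,-1],[0,0,0,0,0,0,-1]]]}}

```text
clock: 83.05
position: [0.5434, 0.1225, 0.0266]
tool_rot: [-3.141, -0.005, -3.082]
force: [-17.1, -0.4, 12.6]
grip_width: 0.0001
finger_force: 8.6
```

>>> {"name": "move_arm", "arguments": {"plan": [[[0.5,0,0,0,0,0,-1],[0.7,0,0,0,0,0,-1],[0,0,-1,0,0,0,-1],[0,0,-1,0,0,0,-1],[0,0,-1,0,0,0,-1],[0,0,-1,0,0,0,-1],[0,0,-1,0,0,0,1],[0,0,-1,0,0,0,1],[0,0,0,0,0,1,1],[0,0,0,0,0,1,1]]]}}

```text
clock: 84.05
position: [0.5224, 0.1213, 0.1477]
tool_rot: [3.141, 0.002, 2.987]
force: [0.5, 0.4, -0.1]
grip_width: 0.0582
finger_force: 0.0
```

```bash
python3 go.py .4194 -.0984 .055 2.811
```

```text
t 84.05 pos [0.5224 0.1213 0.1477] rpy [3.1406e+00 1.9000e-03 2.9870e+00] q [-0.37  0.49  0.05  1.92 -0.03  0.73  1.11] F [ 0.5  0.4 -0.1] w 0.0582 ff 0.0
turn shares [0.01 0.02 1.68]
shift shares in target axes [  1.31 -12.06   4.63]
shift shares now [  3.41 -11.65   4.62]
```

>>> {"name": "move_arm", "arguments": {"plan": [[[0,0,0,0,0,0.8,1],[0,0,0,0,0,0.9,1],[0.1,-1,0,0,0,0,1],[0.1,-1,0,0,0,0,1],[0.1,-1,0,0,0,0,1],[0.1,-1,0,0,0,0,1],[0.1,-1,0,0,0,0,1],[0.1,-1,0,0,0,0,1],[0.1,-1,0,0,0,0,1],[0.1,-1,0,0,0,0,1]]]}}

```text
clock: 85.05
position: [0.4545, -0.0265, 0.147]
tool_rot: [3.142, 0.001, 2.813]
force: [0.4, -0.5, -0.5]
grip_width: 0.0854
finger_force: 0.0
```

>>> {"name": "move_arm", "arguments": {"plan": [[[0.1,-1,0,0,0,0,1],[0.1,-1,0,0,0,0,1],[0.1,-1,0,0,0,0,1],[0.2,-1,0,0,0,0,1],[0,0,0,0,0,0,1],[0,0,0,0,0,0,1],[0,0,0,0,0,0,1],[0,0,0,0,0,0,1],[0,0,0,0,0,0,1],[0,0,0,0,0,0,1]]]}}

```text
clock: 86.05
position: [0.42, -0.0973, 0.1469]
tool_rot: [-3.142, -0.0, 2.814]
force: [0.0, -0.8, 0.2]
grip_width: 0.0856
finger_force: 0.0
```

```bash
python3 go.py .4194 -.0984 .055 2.811; python3 - <<'E'
from h import *
import pickle
s=grab_frame("side"); pickle.dump(s,open('f9.pkl','wb'))
# dark grip above white bar: find near the predicted spot
for z in(.05,.088): print(proj(s,[.4194,-.0984,z]))
p=proj(s,[.4194,-.0984,.07])[0].astype(int); g=s['color'].max(2)[p[1]-8:p[1]+9,p[0]-14:p[0]+15]; print(p); print(g)
E
```

```text
t 86.05 pos [ 0.42   -0.0973  0.1469] rpy [-3.1416e+00 -1.0000e-04  2.8139e+00] q [-0.    0.36  0.11  2.17 -0.07  0.61  1.4 ] F [ 0.  -0.8  0.2] w 0.0856 ff 0.0
turn shares [-0.   -0.    0.03]
shift shares in target axes [ 0.01 -0.06  4.59]
shift shares now [ 0.01 -0.06  4.59]
[[249.16590417 207.49890428]]
[[248.84399391 198.74967615]]
[248 202]
[[165 164 163 163 163 162 162 163 164 164 163 163 165 163 163 165 165 164
  164 165 164 165 163 164 162 163 163 166 161]
 [164 162 163 163 161 162 162 163 164 164 165 165 165 164 163 165 163 162
  163 163 163 163 162 161 163 164 163 165 165]
 [165 164 163 163 162 163 163 163 164 165 165 165 163 163 160 160 160 161
  164 162 161 164 162 162 163 161 164 162 164]
 [164 165 163 164 163 164 164 164 163 164 163 162 162 156 150 150 155 159
  161 162 163 162 162 162 163 163 164 161 162]
 [164 164 163 164 166 162 164 165 164 166 165 162 155 138 124 119 130 147
  157 163 163 161 160 161 161 163 163 162 162]
 [167 167 166 162 164 163 163 165 163 161 163 156 141 112  87  79  92 125
  151 161 160 160 162 162 163 164 165 162 161]
 [165 164 165 163 164 162 
[... 605 characters left out ...]
164 164 164 165 164 156 136  95  53  36  42  97
  143 159 164 162 162 163 161 161 162 161 162]
 [167 167 165 165 164 165 163 163 165 164 163 159 137  97  51  31  48  96
  140 157 162 161 165 164 162 161 162 162 163]
 [166 166 165 166 165 165 165 163 168 167 165 157 140  99  52  26  45  95
  143 158 162 163 163 161 161 162 162 162 163]
 [166 166 167 166 166 168 167 166 165 165 165 161 146 110  59  36  47  95
  138 157 160 163 164 163 165 165 163 163 165]
 [167 167 168 169 170 169 169 167 166 167 167 166 153 113  60  32  41  90
  136 161 168 169 170 170 171 170 171 174 173]
 [177 178 176 179 178 179 180 178 178 178 178 179 167 127  69  37  46  97
  145 173 183 184 183 185 185 189 188 188 188]]
```

>>> {"name": "move_arm", "arguments": {"plan": [[[0,0,0.6,0,0,0,1],[0,0,1,0,0,0,1],[0,0,1,0,0,0,1],[0,0,1,0,0,0,1],[0,0,1,0,0,0,1],[0,0,0,0,0,0,1],[0,0,0,0,0,0,-1],[0,0,0,0,0,0,-1],[0,0,0,0,0,0,-1],[0,0,0,0,0,0,-1]]], "grip_force": 30}}

```text
clock: 87.1
position: [0.4203, -0.0976, 0.0555]
tool_rot: [3.141, 0.001, 2.813]
force: [0.4, 0.4, 0.3]
grip_width: 0.0279
finger_force: 0.0
```

>>> {"name": "move_arm", "arguments": {"plan": [[[0,0,0,0,0,0,-1],[0,0,0,0,0,0,-1],[0,0,0,0,0,0,-1],[0,0,0,0,0,0,-1],[0,0,0,0,0,0,-1],[0,0,0,0,0,0,-1],[0,0,0,0,0,0,-1],[0,0,0,0,0,0,-1],[0,0,0,0,0,0,-1],[0,0,0,0,0,0,-1]]]}}

```text
clock: 88.1
position: [0.4202, -0.0976, 0.0554]
tool_rot: [3.141, 0.001, 2.813]
force: [-1.4, 0.1, 9.7]
grip_width: 0.0172
finger_force: 30.3
```

>>> {"name": "move_arm", "arguments": {"plan": [[[-0.03,0.4,0,0,0,0.5,-1],[-0.03,0.7,0,0,0,0.9,-1],[-0.03,0.7,0,0,0,0.9,-1],[-0.03,0.7,0,0,0,0.9,-1],[-0.03,0.7,0,0,0,0.9,-1],[-0.03,0.7,0,0,0,0.9,-1],[-0.03,0.7,0,0,0,0.9,-1],[-0.03,0.7,0,0,0,0.9,-1],[-0.03,0.7,0,0,0,0.9,-1],[-0.03,0.7,0,0,0,0.9,-1]]]}}

```text
clock: 89.1
position: [0.5127, -0.0063, 0.0555]
tool_rot: [3.139, 0.003, 1.908]
force: [6.5, -17.0, -1.0]
grip_width: 0.0169
finger_force: 29.5
```

```bash
python3 go.py .550 .0013 .055 1.631; python3 -c "
from h import *
d=observe()['position'][:2]-[.5591,-.1484]; print('r',np.hypot(*d),'a',np.arctan2(-d[0],d[1])-.0604)"
```

```text
t 89.1 pos [ 0.5127 -0.0063  0.0555] rpy [3.1394e+00 2.9000e-03 1.9079e+00] q [-0.36  0.66  0.35  2.04 -0.43  0.52  0.64] F [  6.5 -17.   -1. ] w 0.0169 ff 29.5
turn shares [0.02 0.02 2.64]
shift shares in target axes [0.27 1.89 0.03]
shift shares now [-0.26  1.89  0.03]
r 0.14946136750323777 a 0.2554029725005387
```

>>> {"name": "move_arm", "arguments": {"plan": [[[-0.13,0,0,0,0,0,-1],[-0.05,0.35,0,0,0,0.45,-1],[-0.05,0.35,0,0,0,0.45,-1],[-0.05,0.35,0,0,0,0.45,-1],[-0.04,0.35,0,0,0,0.45,-1],[0,0,0,0,0,0,-1],[0,0,0,0,0,0,-1],[0,0,0,0,0,0,-1],[0,0,0,0,0,0,-1],[0,0,0,0,0,0,-1]]]}}

```text
clock: 90.1
position: [0.5401, -0.0001, 0.0554]
tool_rot: [3.141, -0.004, 1.727]
force: [-0.7, 19.8, 10.8]
grip_width: 0.0169
finger_force: 30.7
```

```bash
python3 go.py .550 .0013 .055 1.631; python3 -c "
from h import *
d=observe()['position'][:2]-[.5591,-.1484]; print('r',np.hypot(*d),'a',np.arctan2(-d[0],d[1])-.0604)"
```

```text
t 90.1 pos [ 5.401e-01 -1.000e-04  5.540e-02] rpy [ 3.1408 -0.004   1.7275] q [-0.39  0.7   0.41  1.97 -0.49  0.58  0.5 ] F [-0.7 19.8 10.8] w 0.0169 ff 30.7
turn shares [ 0.01 -0.04  0.92]
shift shares in target axes [0.04 0.5  0.02]
shift shares now [-0.01  0.5   0.02]
r 0.14956165389139447 a 0.06701129703229675
```

>>> {"name": "move_arm", "arguments": {"plan": [[[0.14,0,0,0,0,0,-1],[0,0.1,0,0,0,0.12,-1],[0,0.1,0,0,0,0.12,-1],[0,0.1,0,0,0,0.12,-1],[0,0.1,0,0,0,0.12,-1],[0,0.1,0,0,0,0.12,-1],[0,0,0,0,0,0,-1],[0,0,0,0,0,0,-1],[0,0,0,0,0,0,-1],[0,0,0,0,0,0,-1]]]}}

```text
clock: 91.1
position: [0.5473, 0.0008, 0.0552]
tool_rot: [-3.138, -0.002, 1.661]
force: [-16.0, 2.2, 21.0]
grip_width: 0.0174
finger_force: 32.0
```

```bash
python3 go.py .550 .0013 .055 1.631; python3 -c "
from h import *
d=observe()['position'][:2]-[.5591,-.1484]; print('r',np.hypot(*d),'a',np.arctan2(-d[0],d[1])-.0604)"
```

```text
t 91.1 pos [0.5473 0.0008 0.0552] rpy [-3.1380e+00 -1.6000e-03  1.6614e+00] q [-0.41  0.71  0.43  1.95 -0.51  0.6   0.44] F [-16.    2.2  21. ] w 0.0174 ff 32.0
turn shares [-0.03 -0.01  0.29]
shift shares in target axes [0.02 0.14 0.01]
shift shares now [0.01 0.14 0.01]
r 0.1496253434977836 a 0.01872990616195013
```

>>> {"name": "move_arm", "arguments": {"plan": [[[0,0.05,0,0,0,0.1,-1],[0,0.05,0,0,0,0.1,-1],[0,0,0,0,0,0,-1],[0,0,0,0,0,0,-1],[0,0,0,0,0,0,-1],[0,0,0,0,0,0,-1],[0,0,0,0,0,0,-1],[0,0,0,0,0,0,-1],[0,0,0,0,0,0,-1],[0,0,0,0,0,0,-1]]]}}

```text
clock: 92.1
position: [0.551, 0.001, 0.0553]
tool_rot: [-3.141, -0.001, 1.641]
force: [-3.8, 2.3, 9.9]
grip_width: 0.017
finger_force: 30.8
```

>>> {"name": "move_arm", "arguments": {"plan": [[[0,0.05,0,0,0,0.1,-1],[0,0.05,0,0,0,0,-1],[0,0,0,0,0,0,-1],[0,0,0,0,0,0,-1],[0,0,0,0,0,0,-1],[0,0,0,0,0,0,-1],[0,0,0,0,0,0,-1],[0,0,0,0,0,0,-1],[0,0,0,0,0,0,-1],[0,0,0,0,0,0,-1]]]}}

```text
clock: 93.1
position: [0.5522, 0.0011, 0.0553]
tool_rot: [-3.14, -0.001, 1.63]
force: [-9.8, 3.0, 15.7]
grip_width: 0.0171
finger_force: 31.3
```

>>> {"name": "move_arm", "arguments": {"plan": [[[0,0.05,0,0,0,0,-1],[0,0.05,0,0,0,0,-1],[0,0,0,0,0,0,-1],[0,0,0,0,0,0,-1],[0,0,0,0,0,0,-1],[0,0,0,0,0,0,-1],[0,0,0,0,0,0,-1],[0,0,0,0,0,0,-1],[0,0,0,0,0,0,-1],[0,0,0,0,0,0,-1]]]}}

```text
clock: 94.1
position: [0.5523, 0.0012, 0.0551]
tool_rot: [-3.136, -0.002, 1.63]
force: [-21.5, 1.7, 25.5]
grip_width: 0.0169
finger_force: 32.8
```

```bash
python3 go.py .550 .0013 .055 1.631
```

```text
t 94.1 pos [0.5523 0.0012 0.0551] rpy [-3.1360e+00 -1.9000e-03  1.6299e+00] q [-0.41  0.72  0.44  1.93 -0.51  0.61  0.42] F [-21.5   1.7  25.5] w 0.0169 ff 32.8
turn shares [-0.05 -0.02 -0.01]
shift shares in target axes [ 0.01 -0.11  0.01]
shift shares now [ 0.01 -0.11  0.01]
```

>>> {"name": "move_arm", "arguments": {"plan": [[[0,-0.13,0,0,0,0,-1],[0,0,0,0,0,0,-1],[0,0,0,0,0,0,-0.3],[0,0,0,0,0,0,0],[0,0,0,0,0,0,0],[0,0,0,0,0,0,0],[0,0,-0.5,0,0,0,0],[0,0,-1,0,0,0,0],[0,0,-1,0,0,0,0],[0,0,-1,0,0,0,0]]]}}

```text
clock: 95.1
position: [0.5526, 0.0006, 0.1263]
tool_rot: [3.141, 0.0, 1.63]
force: [0.4, 1.0, -0.1]
grip_width: 0.0424
finger_force: 0.0
```

>>> {"name": "move_arm", "arguments": {"plan": [[[0,0,-1,0,0,0,0],[0,0,-1,0,0,0,0],[1,0,-1,0,0,0,0],[1,0,0,0,0,0,0],[1,0,0,0,0,0,0],[1,0,0,0,0,0,0],[1,0,0,0,0,0,0],[1,0,0,0,0,0,0],[1,0,0,0,0,0,0],[1,0,0,0,0,0,0]]]}}

```text
clock: 96.1
position: [0.5431, 0.1613, 0.1856]
tool_rot: [3.141, -0.0, 1.63]
force: [0.2, 0.5, 0.2]
grip_width: 0.0424
finger_force: 0.0
```

>>> {"name": "move_arm", "arguments": {"plan": [[[1,0,0,0,0,0,0],[1,0,0,0,0,0,0],[1,0,0,0,0,0,0],[1,0,0,0,0,0,0],[1,0,0,0,0,0,0],[1,0,0,0,0,0,0],[1,0,0,0,0,0,0],[1,0,0,0,0,0,0],[1,0,0,0,0,0,0],[1,0,0,0,0,0,0]]]}}

```text
clock: 97.1
position: [0.5312, 0.3617, 0.185]
tool_rot: [-3.142, 0.0, 1.63]
force: [-0.0, 0.4, -0.7]
grip_width: 0.0427
finger_force: 0.0
```

```bash
python3 go.py; python3 - <<'E'
from h import *
t=grab_frame("top");s=grab_frame("side")
a=cv2.resize(t["color"][115:195,175:305],None,fx=6,fy=6,interpolation=cv2.INTER_CUBIC)[:,:780]
b=cv2.resize(s["color"],(1020,765),interpolation=cv2.INTER_AREA)[250:340]  # unused filler
c=np.vstack([a[:,:],np.zeros((0,780,3),np.uint8)])
d=cv2.resize(s["color"][145:235,240:360],(160,120),interpolation=cv2.INTER_CUBIC); e=cv2.resize(t["color"][90:260,100:420],(226,120),interpolation=cv2.INTER_AREA)
f=cv2.resize(s["color"],(160,120),interpolation=cv2.INTER_AREA)
row=np.hstack([d,e,f,np.zeros((120,780-546,3),np.uint8)])
cv2.imwrite("pics/fin.png",np.vstack([c,row])[:,:,::-1])
E
```

```text
t 97.1 pos [0.5312 0.3617 0.185 ] rpy [-3.1416e+00  1.0000e-04  1.6300e+00] q [-1.05  0.67  0.58  1.62 -0.42  0.98 -0.28] F [-0.   0.4 -0.7] w 0.0427 ff 0.0
```

View pics/fin.png

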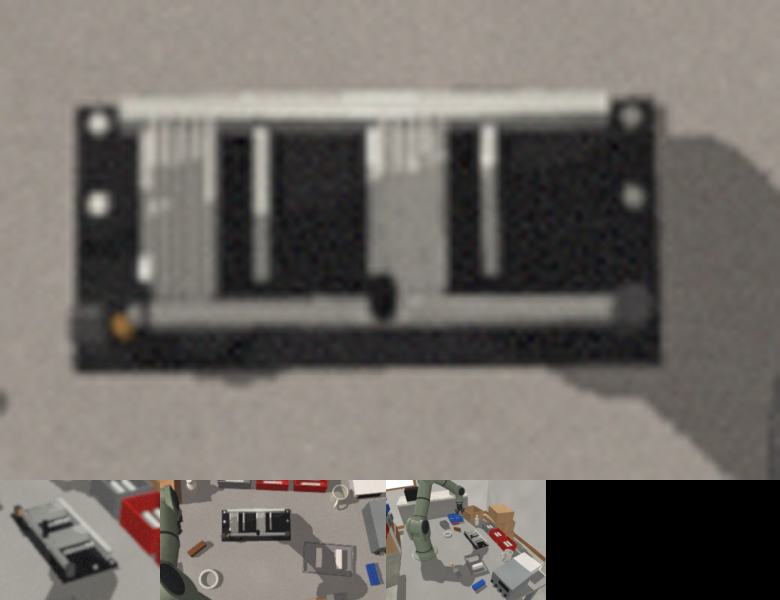

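```bash
python3 -c "
from workcell import job_done; print(job_done())"
```

```text
the job is handed in; nothing more can be done
None
```

I handed the job in at about 97 s: both blanks are in the grey tray, both heat sinks are in lanes 1 and 3 against the rear stop and their left-hand ribs, and the keeper is shut past its roller; I saw no third heat sink, and no verdict came back.

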